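# Unload a cleaning batch: lay out heat sinks, hang the basket, log the load

### The job

A load of cleaned heat sinks is standing on the blue drip mat: lay them all out in neat rows on the dark tray, fins up, one squarely inside each white outline, the wide ones in the row of long outlines and the tall ones in the row of square outlines. When all of them are laid out, log the load on the stroke counter by swinging its lever to the stop and letting it spring back. Hang the empty cleaning basket by its handle across both prongs of the drip stand (any time you like), and leave the other things on the bench alone.

Things in the scene. Friction and masses are not known exactly. Their poses are not given: they have to be found in the camera images.
- wide_sink1: wide low heat sink of bare finned aluminium, 64 mm long (its x) by 46 mm across (its y), 34 mm tall, about 140 g; origin at the centre of its flat underside, z up through the fins; the flat outer fins (its +-y sides) give a 46 mm grasp from above. Starts fins up on the blue drip mat (3 mm thick); it may be absent (None)
- wide_sink2: wide low heat sink of bare finned aluminium, 64 mm long (its x) by 46 mm across (its y), 34 mm tall, about 140 g; origin at the centre of its flat underside, z up through the fins; the flat outer fins (its +-y sides) give a 46 mm grasp from above. Starts fins up on the blue drip mat (3 mm thick); it may be absent (None)
- wide_sink3: wide low heat sink of bare finned aluminium, 64 mm long (its x) by 46 mm across (its y), 34 mm tall, about 140 g; origin at the centre of its flat underside, z up through the fins; the flat outer fins (its +-y sides) give a 46 mm grasp from above. Starts fins up on the blue drip mat (3 mm thick); it may be absent (None)
- tall_sink1: tall square heat sink of bare finned aluminium, 40 mm by 40 mm, 52 mm tall, about 120 g; origin at the centre of its flat underside, z up through the fins; can be grasped from above across x or y, 40 mm wide. Starts fins up on the blue drip mat (3 mm thick); it may be absent (None)
- tall_sink2: tall square heat sink of bare finned aluminium, 40 mm by 40 mm, 52 mm tall, about 120 g; origin at the centre of its flat underside, z up through the fins; can be grasped from above across x or y, 40 mm wide. Starts fins up on the blue drip mat (3 mm thick); it may be absent (None)
- tall_sink3: tall square heat sink of bare finned aluminium, 40 mm by 40 mm, 52 mm tall, about 120 g; origin at the centre of its flat underside, z up through the fins; can be grasped from above across x or y, 40 mm wide. Starts fins up on the blue drip mat (3 mm thick); it may be absent (None)
- tray: fixed dark tray, 290 (its x) by 220 mm (its y), floor 3 mm thick, rim 10 mm high; origin at the centre of its underside. White outlines mark two rows along its x: three long ones (82 by 64 mm, long side along x) at y = +50 mm for wide heat sinks, three square ones (58 by 58 mm) at y = -50 mm for tall ones; 90 mm apart along the row
- wide_place1 (a point): centre of long white outline 1 on the tray floor (3 mm above the tray's underside), axes as the tray's; place 1 of the row for wide heat sinks
- tall_place1 (a point): centre of square white outline 1 on the tray floor (3 mm above the tray's underside), axes as the tray's; place 1 of the row for tall heat sinks
- wide_place2 (a point): centre of long white outline 2 on the tray floor (3 mm above the tray's underside), axes as the tray's; place 2 of the row for wide heat sinks
- tall_place2 (a point): centre of square white outline 2 on the tray floor (3 mm above the tray's underside), axes as the tray's; place 2 of the row for tall heat sinks
- wide_place3 (a point): centre of long white outline 3 on the tray floor (3 mm above the tray's underside), axes as the tray's; place 3 of the row for wide heat sinks
- tall_place3 (a point): centre of square white outline 3 on the tray floor (3 mm above the tray's underside), axes as the tray's; place 3 of the row for tall heat sinks
- basket: empty steel wire basket, 100 mm (its x) by 140 mm (its y), walls 50 mm high, about 240 g, with a fixed upright bail handle over its middle: a bar along its y, 8 mm thick, 136 mm long between its two uprights, 130 mm above the underside; origin at the centre of its underside; starts standing on the bench
- basket_grip (a point): middle of the bail's bar, in the 50 mm long, 12 mm thick black sleeve, 130 mm above the basket's underside; grasp here from above, fingers closing along the basket's x
- drip_stand: fixed steel stand with two upturned prongs (8 mm rod at its y = +-40 mm) pointing to its -x; origin on the bench under the seat. Prong axis 215 mm high at the seat; upturned ends, 26 mm in front of the seat, reach up to 243 mm. Cross plate 72 mm behind the seat (+x), up to 230 mm; post behind it, 215 mm tall; base plate 10 mm thick, from 30 mm behind the seat
- hook_seat (a point): where the middle of the basket's bar lies when it hangs: midway between the prongs, on the bar's axis, 223 mm above the bench; axes as the stand's (x from prong ends to post, y along the hanging bar). Prongs are level from 12 mm in front of this point to 14 mm behind it; farther back they rise slightly
- counter: fixed mechanical stroke counter, grey housing 90 mm (its x) by 56 mm (y -18 to -74 mm), top 78 mm high, on a base plate; origin on the bench under the lever's shaft, in the lever's plane (its xz plane, y = 0). The shaft runs along its y, 50 mm above the bench; the lever stands up beside the housing
- stroke_lever (a joint): angle of the counter's sprung lever, rad: 0 at rest (leaning 25 degrees to the counter's -x), 0.87 at its stop (leaning 25 degrees to its +x); the spring returns it; pushing the knob takes 2.5 N at rest, 6 N at the stop
- lever_knob (a point): centre of the black ball knob (22 mm diameter) at the end of the lever, 85 mm from the shaft's axis on a 9 mm rod; 127 mm above the bench at rest and at the stop, 135 mm halfway; it travels 72 mm along the counter's +x
- meter: red handheld multimeter, 150 x 76 x 45 mm, lying on the bench; not part of the job; origin under its centre
- flux_jar: small closed jar, 56 mm diameter, 60 mm tall; not part of the job; origin under its centre
- phone: white phone, 150 x 74 x 10 mm, lying on the bench; not part of the job; origin under its centre

How it is judged (in metres and radians):
On the way, in this order (a step that is already met when the one before it is completed fails the run):
1. every heat sink present is laid out in an outline of its own row and let go ((distance between wide_sink1 and wide_place1 below 0.014 m or distance between wide_sink1 and wide_place2 below 0.014 m or distance between wide_sink1 and wide_place3 below 0.014 m) and angle between the x axis of each of wide_sink1, wide_sink2, wide_sink3 and the x axis of tray, either way round below 0.17 rad and angle between each of wide_sink1, wide_sink2, wide_sink3, tall_sink1, tall_sink2, tall_sink3's own z axis and vertical below 0.12 rad and linear speed of each of wide_sink1, wide_sink2, wide_sink3, tall_sink1, tall_sink2, tall_sink3 below 0.03 m/s and contact force between each of wide_sink1, wide_sink2, wide_sink3, tall_sink1, tall_sink2, tall_sink3 and the fingers below 0.2 N and (distance between wide_sink2 and wide_place1 below 0.014 m or distance between wide_sink2 and wide_place2 below 0.014 m or distance between wide_sink2 and wide_place3 below 0.014 m) and (distance between wide_sink3 and wide_place1 below 0.014 m or distance between wide_sink3 and wide_place2 below 0.014 m or distance between wide_sink3 and wide_place3 below 0.014 m) and (distance between tall_sink1 and tall_place1 below 0.014 m or distance between tall_sink1 and tall_place2 below 0.014 m or distance between tall_sink1 and tall_place3 below 0.014 m) and (angle between the x axis of tall_sink1 and the x axis of tray, either way round below 0.17 rad or angle between the x axis of tall_sink1 and the y axis of tray, either way round below 0.17 rad) and (distance between tall_sink2 and tall_place1 below 0.014 m or distance between tall_sink2 and tall_place2 below 0.014 m or distance between tall_sink2 and tall_place3 below 0.014 m) and (angle between the x axis of tall_sink2 and the x axis of tray, either way round below 0.17 rad or angle between the x axis of tall_sink2 and the y axis of tray, either way round below 0.17 rad) and (distance between tall_sink3 and tall_place1 below 0.014 m or distance between tall_sink3 and tall_place2 below 0.014 m or distance between tall_sink3 and tall_place3 below 0.014 m) and (angle between the x axis of tall_sink3 and the x axis of tray, either way round below 0.17 rad or angle between the x axis of tall_sink3 and the y axis of tray, either way round below 0.17 rad)), for 0.2 s.
2. the counter's lever is swung to its stop (value of joint stroke_lever above 0.82 rad), for 0.05 s.
3. the lever is let go and is back at rest (value of joint stroke_lever below 0.06 rad), for 0.2 s.
At the end, for the whole second after the job is handed in: Each heat sink stands fins up on the tray, within 14 mm of the centre of an outline of its own row, square within 0.17 rad (wide ones lengthwise). The basket hangs still by its bar across both prongs, its middle within 22 mm, tilt under 0.2 rad. Lever at rest (under 0.06 rad) (all of step 1 and x of basket_grip in the frame of hook_seat between -0.022 and 0.065 m and y of basket_grip in the frame of hook_seat between -0.022 and 0.022 m and z of basket_grip in the frame of hook_seat between -0.008 and 0.012 m and angle between basket's own z axis and vertical below 0.2 rad and contact force between basket and drip_stand above 1 N and linear speed of basket below 0.05 m/s and value of joint stroke_lever below 0.06 rad); the robot touches nothing.
It fails at once if the multimeter is disturbed (moved more than 20 mm) (distance of meter from where it was at the start of the episode above 0.02 m).
It fails at once if the jar is disturbed (moved more than 20 mm) (distance of flux_jar from where it was at the start of the episode above 0.02 m).
It fails at once if the phone is disturbed (moved more than 20 mm) (distance of phone from where it was at the start of the episode above 0.02 m).
Of wide_sink1, wide_sink2, wide_sink3, tall_sink1, tall_sink2, tall_sink3 only 4 to 6 are there at a start; the rules pass over those that are not, and their reading is None.
At some moment in a run one of wide_sink1, wide_sink2, wide_sink3, tall_sink1, tall_sink2, tall_sink3 may be knocked a few centimetres aside while the robot is not near it.
It also fails if it takes over 210 s, if anything falls off the work surface, if the arm or the gripper's body presses on something with over 40 N, if the wrist force passes 120 N, or if a joint passes its speed limit or range.

### The arm

A 6-joint arm with a two-finger parallel gripper is mounted at the origin on the work surface. World frame = base frame: x ahead of the robot, y to its left, z up, the work surface at z = 0. Lengths are in m, angles in degrees, forces in N, time in s.
With the tool pointing down it reaches from about 0.35 to 0.975 m from the base axis. Payload 4.9 kg.
Tool frame: the origin (TCP) lies at the very end of the fingers, on their centre line; the grasp point (between the pads) lies 19 mm behind it; z points along the fingers, y is the line along which they close (so a half turn about z gives the same grasp; the last joint's range is limited). The gripper opens to 85 mm and grips with 20 to 120 N. Pads are 22 mm wide; open, the fingers measure 114 mm over their backs; the gripper's body (76 mm by 85 mm) begins 54 mm behind the grasp point. The pads swing forward as they close: fully open they stand 13 mm farther back than shut.
Start: joints at [67.208, 3.019, 92.412, -0, 84.569, -6.818], TCP at [0.172, 0.601, 0.231] pointing down, gripper open.
Joint ranges: [-172.51, 172.51], [-57.92, 126.97], [3.15, 148.05], [-58.71, 238.71], [5.1, 150.11], [-179.66, 179.66]. Speed limits (degrees/s): [147.25, 147.25, 180, 180, 180, 180].

### API

Orientations are given as a 3x3 rotation matrix whose columns are the frame's x, y, z axes.
In Python, from bench import env, vision, nets gives the robot as it stands.
- The arm moves only by the tool apply_moves, never from a script. Its argument "commands" is a list of rows, each a list of 7 numbers: the shift along the tool's x, y, z in mm, then the turn, a rotation vector about the tool's x, y, z in rad, then the opening, from 0 (shut) to 1 (fully open). In form: [[dx, dy, dz, rx, ry, rz, grip], ...]. A call has 1 to 10 rows; each row shifts and turns the commanded pose from where the row before left it, along the tool's axes as they then stand; what a row does not reach is not made up. A row lasts 1/12 s, in which the tool goes at most 41.7 mm and 7.16 degrees, less where a joint would pass 70% of its speed; a pose out of reach is approached as far as the arm can. A call with a gripper value outside its range is refused whole. The fingers move at their own pace and stop on an object; "grip_force" is the grip in N (left out, the last holds). Time passes only in rows, so rows that do not move let the fingers close. It gives the time, the measured TCP pose, the force, the opening and the grip force at its end, in the units of the state.
- env.sense(): the state, without advancing time (a new reading comes with each control period).
- vision.capture(name): name is "side" or "top" or "wrist"; returns a dict with "pixels" (384x512x3 uint8, blue, green, red), "depth" (384x512 float32, m along the optical axis (not along the pixel's ray), 0 where there is no reading), "fx", "fy", "cx", "cy" (pixels), "rvec" (rotation vector, rad) and "tvec" (3), from world to camera coordinates, as OpenCV has them; the wrist camera has in their place "tool_from_camera" (4x4, takes a point from camera to tool coordinates, whose origin is the TCP and whose axes are the flange's). Camera axes: x right, y down, z forward; pixel columns grow to the right and rows downward; lengths in m; the calibration is good to about 2 mm. A picture is of the moment at which its call begins: read the wrist's pose just before it.
- env.sign_off(): hands the job in; it is judged then, once.
Trained networks look in the newest picture that a camera, given by its name, has taken for a name from the list of things; names that differ only in an ending like _2 or _b are one class to them, and where a whole thing is asked for, a point or a joint stands for the part that bears it (a point fixed in the world has none). Each returns a list of dicts, best first, with "conf" (0 to 1); they miss things now and then, are a little off and sometimes report something else, mostly with a low value. They report only what shows in the picture. A call takes as long as a camera call.
- nets.look_for(camera, query): "xy" ([column, row] in pixels, amid what is visible of it).
- nets.masks_of(camera, query): "mask" (384x512 bool, what is visible of it) and "xy" ([column, row] in pixels, amid what is visible of it).
The state is a dict: "clock": time; "joint_pos": joint angles; "qd": joint speeds; "tau": joint torques, N m; "ee_pos": TCP position; "ee_rot": TCP orientation; "ft_force": force on the tool from outside, world axes, zero at the start; "ft_torque": the same for the moment, N m; "width": finger opening in m; "grip_force": force on a finger pad.
Only numpy, scipy, OpenCV 4.12 (cv2) and the standard library are available. Lean on these libraries where they do the work, as an engineer would, in place of code of your own. Each camera call takes 0.05 s, during which the arm holds its last target. There are 200 camera calls.

## Working session

There is one attempt and no reset: what is moved stays moved. The work goes in short steps, Python scripts to look and compute and a tool call to move; the robot and the scene stay as the last step left them, time stands still between calls to the robot, and variables do not carry over. Pictures are saved under pics/ and viewed, at most 14 in all, crops included, and the job is handed in when it is done.

Besides the shell and the picture viewer there is one more tool, called after "Emit:" in YAML: its name, and indented under it one key for each argument. apply_moves: Moves the arm, as the interface text tells. Its arguments: {"type":"object","properties":{"commands":{"type":"array"},"grip_force":{"type":"number"}},"required":["commands"]}

```bash
mkdir -p pics; ls; cat > h.py <<'E'
import numpy as np, cv2
from bench import env, vision, nets
def cap(n):
    s=env.sense(); c=vision.capture(n)
    K=np.array([[c['fx'],0,c['cx']],[0,c['fy'],c['cy']],[0,0,1]])
    if 'rvec' in c:
        R=cv2.Rodrigues(np.array(c['rvec'],float))[0]; t=np.array(c['tvec'],float).ravel()
        Rw=R.T; tw=-R.T@t
    else:
        T=np.array(c['tool_from_camera']); Re=np.array(s['ee_rot']); Rw=Re@T[:3,:3]; tw=Re@T[:3,3]+np.array(s['ee_pos'])
    c['K']=K;c['Rw']=Rw;c['tw']=tw
    return c
def pts(c,mask=None):
    d=c['depth']; v,u=np.nonzero((d>0)&(mask if mask is not None else True))
    z=d[v,u]; p=np.stack([(u-c['cx'])/c['fx']*z,(v-c['cy'])/c['fy']*z,z],1)
    return p@c['Rw'].T+c['tw'],u,v
E
python3 - <<'E'
from h import *
s=env.sense(); print(s)
a=cap('top');b=cap('side')
for n,c in(('top',a),('side',b)):
    cv2.imwrite(f'pics/{n}0.png',c['pixels']); print(n,c['tw'].round(3),c['K'].round(0).tolist(),c['Rw'].round(2).tolist())
for n in ['wide_sink1','tall_sink1','basket','basket_grip','drip_stand','counter','lever_knob','tray','meter','flux_jar','phone']:
    for cn,c in(('top',a),('side',b)):
        r=nets.masks_of(cn,n)
        for k in r[:6]:
            if k['conf']<.3: continue
            p,u,v=pts(c,k['mask'])
            print(n,cn,round(k['conf'],2),np.round(k['xy']),k['mask'].sum(),p.mean(0).round(3) if len(p) else '',np.percentile(p,[3,97],axis=0).round(3).tolist() if len(p) else '')
E
```

```text
pics
{'clock': 0.0, 'joint_pos': array([ 6.72067718e+01,  3.05836272e+00,  9.24923574e+01, -1.58103784e-03,
        8.45677441e+01, -6.81821324e+00]), 'qd': array([-0.01218066,  0.02573941, -0.11366174,  0.06338597,  0.04360084,
        0.02692866]), 'tau': array([ 2.11390820e-04, -3.93682194e+01, -3.70175993e+01, -5.23785354e-05,
        6.88714266e-03,  3.89791367e-06]), 'ee_pos': array([0.17177622, 0.60028492, 0.2300483 ]), 'ee_rot': array([[-9.61382444e-01,  2.75214815e-01, -7.75672419e-04],
       [ 2.75215822e-01,  9.61380558e-01, -1.91677083e-03],
       [ 2.18192653e-04, -2.05622715e-03, -9.99997862e-01]]), 'ft_force': array([-0.09845708,  0.16764788, -0.00222591]), 'ft_torque': array([ 0.00108121, -0.0474105 , -0.05282362]), 'grip_force': 0.0, 'width': 0.0849616336169203}
top [ 0.383 -0.015  1.519] [[470.0, 0.0, 255.0], [0.0, 470.0, 192.0], [0.0, 0.0, 1.0]] [[-0.02, -0.99, 0.16], [-1.0, 0.02, -0.01], [0.0, -0.16, -0.99]]
side [0.373 1.205 1.053] [[500.0, 0.0, 248.0], [0.0, 500.0, 195.0], [0.0, 0.0, 1.0]] [[-0.98, -0.09, 0.15], [-0.18, 0.58, -0.79], [-0.02, -0.81, -0.59]]
wid
[... 2727 characters left out ...]
49 [248. 213.] 6045 [0.567 0.007 0.004] [[0.433, -0.097, -0.003], [0.706, 0.11, 0.011]]
meter side 0.68 [185. 268.] 1405 [0.758 0.235 0.03 ] [[0.688, 0.187, 0.002], [0.831, 0.264, 0.043]]
flux_jar top 0.83 [231. 145.] 259 [0.786 0.056 0.052] [[0.766, 0.033, 0.02], [0.813, 0.079, 0.065]]
flux_jar top 0.68 [276. 144.] 946 [ 0.791 -0.098  0.011] [[0.724, -0.132, 0.004], [0.862, -0.062, 0.017]]
flux_jar side 0.56 [188. 236.] 366 [0.784 0.069 0.038] [[0.763, 0.04, 0.004], [0.809, 0.085, 0.062]]
phone top 0.93 [274. 142.] 1000 [ 0.794 -0.097  0.011] [[0.724, -0.132, 0.004], [0.865, -0.062, 0.017]]
phone side 0.89 [199. 205.] 647 [ 0.789 -0.093  0.009] [[0.719, -0.131, 0.001], [0.86, -0.06, 0.014]]
```

```bash
python3 - <<'E'
import cv2
a=cv2.imread('pics/top0.png')[110:310,60:420];cv2.imwrite('pics/top0c.png',cv2.resize(a,None,fx=2.2,fy=2.2))
a=cv2.imread('pics/side0.png')[110:384,130:400];cv2.imwrite('pics/side0c.png',cv2.resize(a,None,fx=2.15,fy=2.15))
E
```

```text
(no output)
```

View pics/top0c.png

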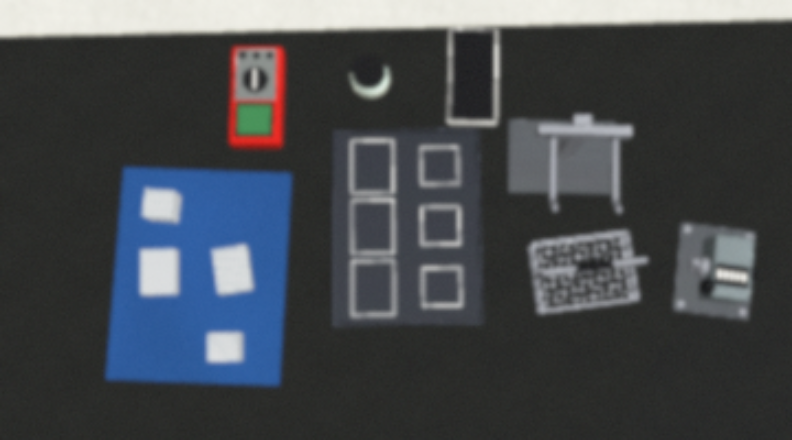

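View pics/side0c.png

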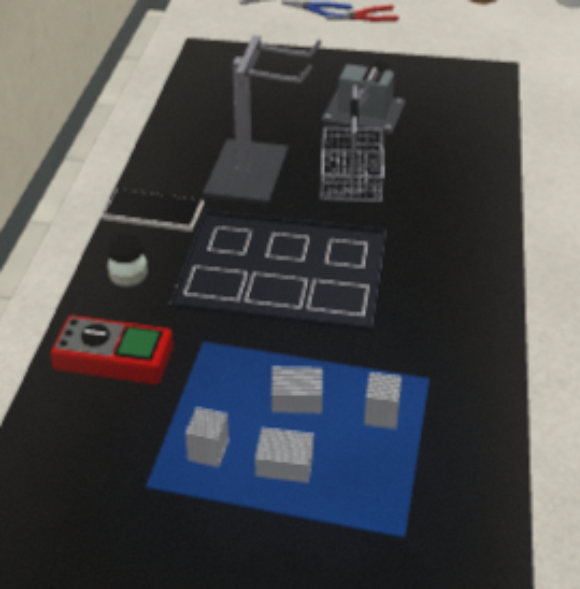

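Emit:
apply_moves:
  commands:
    - [0,0,-20,0,0,-0.093,1]
    - [0,0,-20,0,0,-0.093,1]
    - [0,0,-20,0,0,-0.093,1]
    - [-30,-27,0,0,0,0,1]
    - [-30,-27,0,0,0,0,1]
    - [-30,-27,0,0,0,0,1]
    - [-30,-27,0,0,0,0,1]
    - [-30,-27,0,0,0,0,1]
    - [-30,-27,0,0,0,0,1]
    - [-30,-27,0,0,0,0,1]

```text
clock: 2.03
ee_pos: [0.3831, 0.4104, 0.2916]
ee_rot: [[-1.0, -0.0, 0.001], [-0.0, 1.0, 0.0], [-0.001, 0.0, -1.0]]
ft_force: [0.1, 1.1, 0.4]
width: 0.0856
grip_force: 0.0
```

Emit:
apply_moves:
  commands:
    - [-30,-27,-10,0,0,0,1]
    - [-30,-27,-10,0,0,0,1]
    - [-30,-27,-10,0,0,0,1]
    - [0,0,-20,0,0,0,1]
    - [0,0,-20,0,0,0,1]
    - [0,0,0,0,0,0,1]
    - [0,0,0,0,0,0,1]

```text
clock: 2.62
ee_pos: [0.4726, 0.331, 0.3628]
ee_rot: [[-1.0, 0.0, 0.003], [0.0, 1.0, 0.001], [-0.003, 0.001, -1.0]]
ft_force: [-0.6, 0.1, 0.1]
width: 0.0849
grip_force: 0.0
```

```bash
cat >> h.py <<'E'
def rect(P):
    (cx,cy),(w,h),a=cv2.minAreaRect((P[:,:2]*1000).astype(np.float32))
    if w<h: w,h,a=h,w,a+90
    a=(a+90)%180-90
    return round(cx,1),round(cy,1),round(w,1),round(h,1),round(a,1)
def yaw(s): R=np.array(s['ee_rot']); return np.degrees(np.arctan2(-R[0,1],R[1,1]))
def st():
    s=env.sense(); R=np.array(s['ee_rot'])
    print('t',round(s['clock'],2),'tcp',(np.array(s['ee_pos'])*1000).round(1),'yaw',yaw(s).round(2),'z',R[:,2].round(4),'w',round(s['width'],4),'g',s['grip_force'],'f',np.round(s['ft_force'],1)); return s
def clusters(c,box,zlo,zhi):
    p,u,v=pts(c); m=(p[:,0]>box[0])&(p[:,0]<box[1])&(p[:,1]>box[2])&(p[:,1]<box[3])&(p[:,2]>zlo)&(p[:,2]<zhi)
    im=np.zeros(c['depth'].shape,np.uint8); im[v[m],u[m]]=1
    im=cv2.morphologyEx(im,cv2.MORPH_CLOSE,np.ones((5,5)))
    n,L=cv2.connectedComponents(im); lab=L[v,u]
    for k in range(1,n):
        q=p[m&(lab==k)]
        if len(q)<60: continue
        zt=np.percentile(q[:,2],90); t=q[q[:,2]>zt-.006]
        print(' n',len(q),'ztop',zt.round(4),'rect top',rect(t),'all',rect(q))
E
python3 - <<'E'
from h import *
s=st()
c=cap('wrist'); print(np.array(vision.capture('wrist')['tool_from_camera']).round(3).tolist(),c['tw'].round(3),c['Rw'].round(2).tolist(),c['fx'])
cv2.imwrite('pics/w1.png',c['pixels'])
clusters(c,(.33,.68,.2,.45),.02,.08)
for n in('top','side'):
    print(n); clusters(cap(n),(.33,.66,.2,.45),.02,.08)
E
```

```text
t 2.62 tcp [472.6 331.  362.8] yaw -0.01 z [ 0.0027  0.0014 -1.    ] w 0.0849 g 0.0 f [-0.6  0.1  0.1]
[[-0.0, -0.946, -0.325, 0.085], [1.0, -0.0, -0.0, -0.002], [0.0, -0.325, 0.946, -0.143], [0.0, 0.0, 0.0, 1.0]] [0.387 0.329 0.506] [[0.0, 0.94, 0.33], [1.0, -0.0, 0.0], [0.0, 0.33, -0.94]] 292.50720367755224
 n 804 ztop 0.0562 rect top (397.8, 264.2, 40.2, 39.1, 89.0) all (397.7, 264.2, 40.3, 39.5, 89.3)
 n 997 ztop 0.038 rect top (507.7, 255.7, 64.2, 46.4, 8.3) all (507.7, 255.8, 64.2, 46.5, 8.0)
 n 624 ztop 0.0384 rect top (507.1, 362.5, 64.1, 45.1, 0.4) all (506.9, 361.9, 64.8, 45.6, 1.5)
 n 560 ztop 0.0559 rect top (602.9, 357.9, 41.1, 40.0, -5.5) all (602.7, 357.9, 41.5, 40.1, -5.6)
top
 n 207 ztop 0.0576 rect top (603.9, 361.2, 41.4, 39.3, 83.8) all (603.9, 361.1, 41.6, 41.3, 84.0)
 n 269 ztop 0.0403 rect top (509.2, 259.2, 63.2, 46.4, 8.4) all (509.1, 259.4, 63.6, 47.3, 7.9)
 n 178 ztop 0.0387 rect top (508.4, 364.4, 61.2, 45.5, 0.6) all (508.2, 364.7, 63.7, 46.1, 0.9)
 n 195 ztop 0.0582 rect top (398.5, 267.6, 40.5, 36.5, 88.6) all (398.4, 267.4, 40.9, 37.2, 89.3)
side
 n 380 ztop 0.0377 rect top (506.8, 256.9, 61.1, 52.2, 8.3) all (506.9, 257.7, 61.2, 53.6, 7.8)
 n 302 ztop 0.055 rect top (396.3, 266.0, 45.0, 39.5, 88.1) all (396.2, 266.8, 46.2, 39.7, 89.2)
 n 351 ztop 0.055 rect top (601.4, 359.5, 45.9, 40.8, 85.0) all (601.2, 360.8, 48.9, 41.3, 83.7)
 n 456 ztop 0.0374 rect top (505.5, 364.3, 64.5, 51.9, 1.7) all (505.6, 364.4, 64.6, 51.9, 1.1)
```

View pics/w1.png

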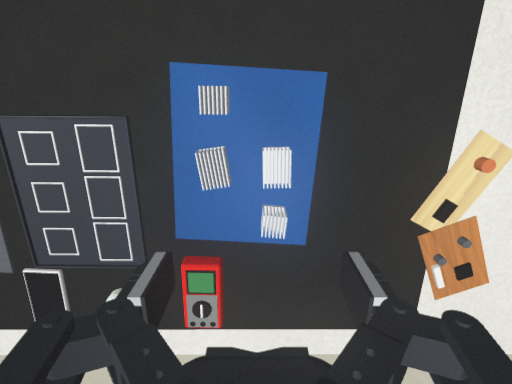

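```bash
cat >> h.py <<'E'
def outlines(c,box=(.42,.72,-.12,.13)):
    g=cv2.cvtColor(c['pixels'],cv2.COLOR_BGR2GRAY)
    big=cv2.resize(g,None,fx=4,fy=4,interpolation=cv2.INTER_CUBIC)
    # plane z=3 mm: rectify tray floor to 0.5 mm/px, rows=x, cols=y
    R=c['Rw'].T; t=-R@c['tw']; s=.0005
    W=int((box[3]-box[2])/s);H=int((box[1]-box[0])/s)
    M=np.array([[0,s,box[0]],[s,0,box[2]],[0,0,.003],[0,0,1]])
    P=c['K']@np.hstack([R,t[:,None]])@M
    im=cv2.warpPerspective(g,P,(W,H),flags=cv2.INTER_CUBIC|cv2.WARP_INVERSE_MAP)
    b=cv2.threshold(im,110,1,cv2.THRESH_BINARY)[1]
    n,L,S,_=cv2.connectedComponentsWithStats(b); out=[]
    for k in range(1,n):
        v,u=np.nonzero(L==k)
        q=np.stack([box[0]+v*s,box[2]+u*s],1); r=rect(q)
        if 45<r[3]<75: out.append(r)
    return out,im
E
python3 - <<'E'
from h import *
for n in('top','side','wrist'):
    c=cap(n);o,im=outlines(c); print(n,*sorted(o),sep='\n  ')
    p,u,v=pts(c); m=(p[:,0]>.46)&(p[:,0]<.67)&(abs(p[:,1])<.08); print(len(p[m]),np.median(p[m,2]))
E
```

```text
top
  (477.5, -42.9, 65.2, 64.9, -1.1)
  (567.7, -43.2, 65.7, 65.2, 88.3)
  (568.7, 56.4, 268.8, 71.6, -0.4)
  (657.5, -44.2, 65.5, 63.5, -0.7)
3166 0.0033980617312144856
side
2114 0.002032560578162812
wrist
  (478.0, -46.2, 60.5, 60.0, -90.0)
  (478.8, 54.0, 84.2, 66.6, -0.5)
  (568.2, -47.1, 60.8, 60.1, 89.4)
  (569.0, 53.2, 84.4, 66.7, -0.6)
  (658.0, -47.8, 61.0, 60.5, 0.0)
  (659.1, 52.4, 84.7, 66.6, -0.5)
9622 0.0035711037448056815
```

Emit:
apply_moves:
  commands:
    - [10,-40,0,0,0,0,1]
    - [10,-40,0,0,0,0,1]
    - [10,-40,0,0,0,0,1]
    - [10,-40,0,0,0,0,1]
    - [0,-40,0,0,0,0,1]
    - [0,-40,0,0,0,0,1]
    - [0,-40,0,0,0,0,1]
    - [0,-40,0,0,0,0,1]
    - [0,0,0,0,0,0,1]
    - [0,0,0,0,0,0,1]

```text
clock: 3.8
ee_pos: [0.4319, 0.0093, 0.3609]
ee_rot: [[-1.0, 0.004, -0.0], [0.004, 1.0, 0.0], [0.0, 0.0, -1.0]]
ft_force: [-0.5, 0.1, -0.7]
width: 0.0853
grip_force: 0.0
```

```bash
python3 - <<'E'
from h import *
st();c=cap('wrist');o,im=outlines(c); print(*sorted(o),sep='\n  ')
cv2.imwrite('pics/w2.png',c['pixels'])
E
```

```text
t 3.8 tcp [431.9   9.3 360.9] yaw -0.26 z [-4.e-04  3.e-04 -1.e+00] w 0.0853 g 0.0 f [-0.5  0.1 -0.7]
(478.1, -45.6, 61.8, 61.2, 89.5)
  (479.2, 54.8, 85.5, 67.5, 0.0)
  (568.3, -46.2, 62.1, 62.0, -0.6)
  (569.2, 54.0, 86.5, 68.0, 0.0)
  (658.9, -46.7, 63.0, 62.3, 89.4)
  (659.5, 53.3, 87.6, 69.2, -0.6)
```

Emit:
apply_moves:
  commands:
    - [0,-40,0,0,0,0,1]
    - [0,-40,0,0,0,0,1]
    - [0,-40,0,0,0,0,1]
    - [0,-40,0,0,0,0,1]
    - [0,-40,0,0,0,0,1]
    - [0,-40,0,0,0,0,1]
    - [0,-40,0,0,0,0,1]
    - [0,0,0,0,0,0,1]
    - [0,0,0,0,0,0,1]

```text
clock: 4.6
ee_pos: [0.4329, -0.269, 0.3604]
ee_rot: [[-1.0, -0.0, -0.001], [-0.0, 1.0, 0.002], [0.001, 0.002, -1.0]]
ft_force: [-0.7, -0.6, -0.1]
width: 0.0855
grip_force: 0.0
```

```bash
python3 - <<'E'
from h import *
st();c=cap('wrist')
cv2.imwrite('pics/w3.png',c['pixels'])
np.savez('w3.npz',**c)
E
```

```text
t 4.6 tcp [ 432.9 -269.   360.4] yaw 0.01 z [-0.0014  0.0019 -1.    ] w 0.0855 g 0.0 f [-0.7 -0.6 -0.1]
```

View pics/w3.png

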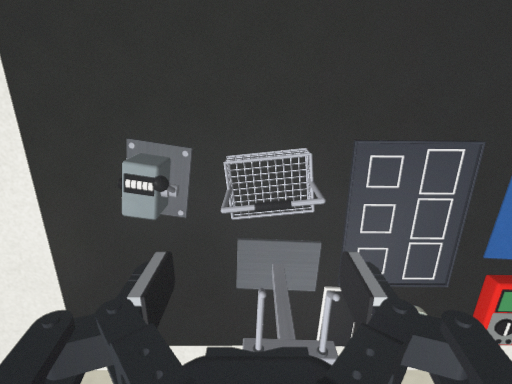

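```bash
python3 - <<'E'
from h import *
w=dict(np.load('w3.npz')); 
for n,c in(('wrist',w),('top',cap('top')),('side',cap('side'))):
    p,u,v=pts(c)
    def sel(x0,x1,y0,y1,z0,z1): return p[(p[:,0]>x0)&(p[:,0]<x1)&(p[:,1]>y0)&(p[:,1]<y1)&(p[:,2]>z0)&(p[:,2]<z1)]
    def show(l,q):
        if len(q)>3: print(n,l,len(q),rect(q),'z',(np.percentile(q[:,2],[5,50,95])*1000).round(1))
    show('bar',sel(.42,.58,-.36,-.15,.12,.15))
    show('sleeve',p[0:0])
    show('rimbasket',sel(.42,.58,-.36,-.15,.04,.06))
    for l,a,b in(('L',-.3,-.22),('R',-.22,-.13)):
        show('prong'+l,sel(.54,.66,a,b,.205,.26)); show('prong tip'+l,sel(.54,.66,a,b,.228,.26))
    show('cross',sel(.66,.74,-.32,-.1,.2,.26))
    show('base',sel(.55,.75,-.32,-.1,.006,.016))
    show('house',sel(.4,.58,-.52,-.37,.068,.088))
    show('knob',sel(.4,.58,-.52,-.33,.115,.15))
    show('cbase',sel(.4,.58,-.52,-.33,.003,.012))
    g=cv2.cvtColor(c['pixels'],cv2.COLOR_BGR2GRAY)[v,u]
    m=(p[:,0]>.42)&(p[:,0]<.58)&(p[:,1]>-.36)&(p[:,1]<-.15)&(p[:,2]>.12)&(p[:,2]<.15)&(g<70)
    show('sleeve',p[m])
E
```

```text
wrist bar 729 (491.5, -249.3, 142.9, 11.6, -83.7) z [130.1 134.  136.7]
wrist rimbasket 732 (491.9, -249.6, 141.8, 100.9, -84.2) z [47.8 50.1 51.9]
wrist prongL 810 (601.2, -253.2, 104.5, 69.1, -1.8) z [206.2 218.6 239.4]
wrist prong tipL 55 (596.8, -265.9, 96.5, 6.5, -1.2) z [229.1 241.4 243.4]
wrist prongR 950 (609.8, -180.5, 106.3, 49.1, -17.7) z [207.6 220.2 238.1]
wrist prong tipR 145 (606.4, -181.1, 106.6, 23.5, -4.4) z [228.3 230.9 243.4]
wrist cross 7 (661.3, -180.4, 7.3, 2.5, 57.7) z [229.3 230.2 230.5]
wrist base 3993 (651.4, -207.0, 211.1, 199.8, -89.2) z [ 8.6 10.3 11.8]
wrist house 1993 (491.2, -439.1, 89.3, 77.2, -8.3) z [74.2 78.6 81.4]
wrist knob 220 (460.7, -399.8, 21.0, 19.5, 67.2) z [127.  134.9 138.6]
wrist cbase 2010 (488.4, -426.7, 184.6, 171.8, -88.8) z [ 6.2  8.5 10.2]
wrist sleeve 305 (491.5, -249.3, 48.9, 11.6, -83.7) z [131.2 135.3 137.2]
top bar 152 (492.8, -243.3, 138.8, 11.6, -84.0) z [128.7 134.1 139.2]
top rimbasket 162 (493.5, -245.8, 142.2, 100.3, -84.3) z [44.6 49.9 56.9]
top prongL 200 (606.0, -253.3, 107.6, 65.1, 0.7) z [213.4 223.5 234.8]
top pro
[... 724 characters left out ...]
, -244.1, 110.9, 60.5, -10.8) z [209.6 220.  233.5]
side prong tipL 32 (607.3, -245.9, 110.9, 56.8, -10.8) z [228.2 229.9 239.7]
side prongR 137 (612.6, -176.2, 110.9, 54.5, -18.3) z [211.7 219.7 233.1]
side prong tipR 26 (611.9, -178.2, 110.9, 50.3, -18.3) z [228.1 231.5 238.9]
side cross 41 (669.5, -205.9, 84.2, 17.4, -88.8) z [203.5 214.2 229.7]
side base 706 (650.0, -207.2, 216.6, 196.8, 89.2) z [ 6.4  9.2 13.1]
side house 199 (488.5, -438.5, 91.5, 85.6, -10.5) z [69.6 76.5 81.5]
side knob 32 (459.6, -392.7, 23.8, 20.3, 62.9) z [119.5 131.1 136.5]
side cbase 309 (488.3, -423.9, 185.8, 176.2, 89.3) z [ 3.3  6.7 10.6]
side sleeve 33 (488.8, -226.6, 106.9, 10.3, -84.3) z [124.5 133.5 137.3]
```

```bash
python3 - <<'E'
from h import *
w=dict(np.load('w3.npz')); 
for n,c in(('wrist',w),('top',cap('top')),('side',cap('side'))):
    p,u,v=pts(c); p=p*1000
    for l,a,b in(('L',-290,-240),('R',-210,-160)):
        for z0,z1,x0,x1 in((236,250,540,590),(205,225,580,610),(205,230,610,640)):
            q=p[(p[:,0]>x0)&(p[:,0]<x1)&(p[:,1]>a)&(p[:,1]<b)&(p[:,2]>z0)&(p[:,2]<z1)]
            if len(q)>2: print(n,l,z0,len(q),q.mean(0).round(1),q.min(0).round(1),q.max(0).round(1))
    q=p[(p[:,0]>580)&(p[:,0]<740)&(p[:,1]>-310)&(p[:,1]<-130)&(p[:,2]>7)&(p[:,2]<14)]
    print(n,'base',rect(q/1000))
    q=p[(p[:,0]>640)&(p[:,0]<740)&(p[:,1]>-310)&(p[:,1]<-130)&(p[:,2]>200)&(p[:,2]<240)]
    if len(q)>20: print(n,'cross',rect(q/1000))
    for z0,z1 in((72,86),):
        q=p[(p[:,0]>430)&(p[:,0]<560)&(p[:,1]>-490)&(p[:,1]<-405)&(p[:,2]>z0)&(p[:,2]<z1)]
        if len(q)>20: print(n,'house',rect(q/1000))
    q=p[(p[:,0]>420)&(p[:,0]<570)&(p[:,1]>-510)&(p[:,1]<-370)&(p[:,2]>4)&(p[:,2]<12)]
    if len(q)>20: print(n,'cbase',rect(q/1000),len(q))
E
```

```text
wrist L 236 46 [ 551.3 -265.   241.5] [ 548.6 -268.2  236.3] [ 554.9 -261.7  243.8]
wrist L 205 142 [ 594.6 -266.9  219. ] [ 580.  -270.2  214.8] [ 609.4 -263.   221.7]
wrist L 205 139 [ 624.3 -268.3  221.5] [ 610.2 -272.7  215.7] [ 639.7 -264.1  224.4]
wrist R 236 52 [ 555.1 -185.9  241.1] [ 552.6 -189.   236. ] [ 559.3 -181.8  244. ]
wrist R 205 145 [ 594.8 -187.7  218.7] [ 580.3 -191.3  215. ] [ 609.9 -182.4  221.3]
wrist R 205 143 [ 624.6 -188.9  221. ] [ 610.  -192.5  216.9] [ 639.6 -183.8  224.5]
wrist base (672.8, -219.6, 181.8, 125.3, 87.2)
wrist cross (647.4, -228.9, 119.5, 22.2, 84.1)
wrist house (489.6, -450.3, 89.3, 54.6, -8.4)
wrist cbase (490.7, -445.4, 130.2, 110.5, -8.8) 1948
top L 236 7 [ 556.  -260.3  239.3] [ 552.9 -262.9  236.1] [ 559.2 -257.9  241.8]
top L 205 32 [ 596.  -263.3  219. ] [ 581.1 -267.   212.7] [ 609.9 -259.9  224.6]
top L 205 30 [ 625.1 -264.4  221.5] [ 612.4 -268.2  216.7] [ 638.7 -261.   229.5]
top R 236 7 [ 557.4 -180.8  242.2] [ 554.3 -183.   239. ] [ 560.3 -177.7  244.9]
top R 205 33 [ 594.7 -181.8  218.7] [ 580.5 -185.7  213.2] [ 608.8 -178.5
[... 258 characters left out ...]
33.8, 52.8) 53
side L 236 6 [ 552.  -258.1  239.5] [ 548.1 -265.4  236.8] [ 557.6 -254.2  243.7]
side L 205 22 [ 596.1 -262.5  216.4] [ 581.5 -274.5  209.4] [ 609.8 -255.5  221.8]
side L 205 20 [ 626.1 -263.2  219.2] [ 612.4 -274.2  214.1] [ 639.9 -255.6  225.1]
side R 236 5 [ 554.  -180.4  238.9] [ 550.6 -187.8  236.8] [ 557.6 -173.5  242.6]
side R 205 21 [ 595.3 -182.7  215.9] [ 583.3 -189.9  208.8] [ 607.7 -176.   220.8]
side R 205 24 [ 625.1 -183.5  218.7] [ 610.2 -194.3  213. ] [ 639.5 -176.5  225.1]
side base (663.1, -222.6, 169.8, 110.1, 87.7)
side cross (659.8, -224.0, 123.6, 38.6, -90.0)
side house (488.0, -444.5, 90.9, 59.0, -12.2)
side cbase (494.1, -437.1, 149.5, 122.9, -3.3) 237
```

```bash
python3 - <<'E'
from h import *
s=st();print(s['joint_pos'].round(1))
E
```

```text
t 4.85 tcp [ 432.8 -267.5  361.6] yaw 0.18 z [ 6.e-04 -2.e-04 -1.e+00] w 0.0856 g 0.0 f [-0.8 -0.6 -0.1]
[ -40.1  -15.5   97.3    0.    98.2 -130.3]
```

Emit:
apply_moves:
  commands:
    - [-29,9,0,0,0,0,1]
    - [-29,9,0,0,0,0,1]
    - [0,0,10,0,0,0.122,1]
    - [0,0,15,0,0,0.122,1]
    - [0,0,15,0,0,0.122,1]
    - [0,0,15,0,0,0.122,1]
    - [0,0,15,0,0,0.122,1]
    - [0,0,15,0,0,0.122,1]
    - [0,0,15,0,0,0.122,1]
    - [0,0,15,0,0,0.122,1]

```text
clock: 5.68
ee_pos: [0.4905, -0.2498, 0.2461]
ee_rot: [[-0.557, 0.83, 0.001], [0.83, 0.557, -0.0], [-0.001, 0.0, -1.0]]
ft_force: [0.1, 0.1, -0.7]
width: 0.0854
grip_force: 0.0
```

Emit:
apply_moves:
  commands:
    - [0,0,15,0,0,0.122,1]
    - [0,0,15,0,0,0.122,1]
    - [0,0,10,0,0,0.122,1]
    - [0,0,5,0,0,0.122,1]
    - [0,0,0,0,0,0,0.5]
    - [0,0,0,0,0,0,0.5]
    - [0,0,0,0,0,0,0.5]

```text
clock: 6.27
ee_pos: [0.4907, -0.2507, 0.2023]
ee_rot: [[-0.11, 0.994, 0.001], [0.994, 0.11, -0.001], [-0.001, 0.001, -1.0]]
ft_force: [0.6, 0.2, -0.0]
width: 0.0517
grip_force: 0.0
```

```bash
python3 - <<'E'
from h import *
s=st();print(s['joint_pos'].round(1))
def tool(dw): return (np.array(s['ee_rot']).T@np.array(dw)).round(1)
print(tool(np.array([491.5,-249.3,111])-np.array(s['ee_pos'])*1000))
c=cap('wrist');p,u,v=pts(c)
q=p[(p[:,0]>.42)&(p[:,0]<.58)&(p[:,1]>-.36)&(p[:,1]<-.15)&(p[:,2]>.12)&(p[:,2]<.15)]
print(len(q), rect(q) if len(q)>5 else '')
E
```

```text
t 6.27 tcp [ 490.7 -250.7  202.3] yaw -83.66 z [ 1.2e-03 -8.0e-04 -1.0e+00] w 0.0517 g 0.0 f [ 0.6  0.2 -0. ]
[-34.8  -6.  104.1   0.   81.9 -41.1]
[ 1.4  0.9 91.3]
2133 (492.1, -248.1, 142.5, 11.9, -83.9)
```

Emit:
apply_moves:
  commands:
    - [1,1,30,0,0,0,0.6]
    - [0,0,30,0,0,0,0.6]
    - [0,0,20,0,0,0,0.6]
    - [0,0,11,0,0,0,0.6]
    - [0,0,0,0,0,0,0.6]
    - [0,0,0,0,0,0,0]
    - [0,0,0,0,0,0,0]
    - [0,0,0,0,0,0,0]
    - [0,0,0,0,0,0,0]
    - [0,0,0,0,0,0,0]
  grip_force: 60

```text
clock: 7.15
ee_pos: [0.4926, -0.2508, 0.1127]
ee_rot: [[-0.107, 0.994, 0.004], [0.994, 0.107, -0.002], [-0.003, 0.004, -1.0]]
ft_force: [2.3, -0.4, 4.3]
width: 0.0097
grip_force: 58.6
```

Emit:
apply_moves:
  commands:
    - [0,0,-5,0,0,0,0]
    - [0,0,-15,0,0,0,0]
    - [0,0,-20,0,0,0,0]
    - [0,0,-20,0,0,0,0]
    - [0,0,-20,0,0,0,0]
    - [0,0,-20,0,0,0,0]
    - [0,0,-20,0,0,0,0]
    - [0,0,-15,0,0,0.08,0]
    - [0,0,-5,0,0,0.075,0]
    - [0,0,0,0,0,0,0]

```text
clock: 7.98
ee_pos: [0.4914, -0.2503, 0.2522]
ee_rot: [[0.049, 0.999, 0.002], [0.999, -0.049, -0.002], [-0.001, 0.002, -1.0]]
ft_force: [0.6, 0.0, -1.3]
width: 0.01
grip_force: 58.6
```

```bash
python3 - <<'E'
from h import *
s=st();print(s['joint_pos'].round(1))
def tool(dw): return (np.array(s['ee_rot']).T@np.array(dw)).round(1)
print(tool(np.array([581,-226.8,250])-np.array(s['ee_pos'])*1000))
for n in('wrist','side'):
    c=cap(n);p,u,v=pts(c)
    q=p[(p[:,0]>.42)&(p[:,0]<.53)&(p[:,1]>-.36)&(p[:,1]<-.15)&(p[:,2]>.25)&(p[:,2]<.29)]
    print(n,len(q), rect(q) if len(q)>5 else '', np.percentile(q[:,2],[5,50,95]))
    for l,a,b in(('L',-.285,-.245),('R',-.205,-.165)):
        q=p[(p[:,0]>.54)&(p[:,0]<.57)&(p[:,1]>a)&(p[:,1]<b)&(p[:,2]>.236)&(p[:,2]<.25)]
        if len(q): print(l,len(q),q.mean(0).round(4))
cv2.imwrite('pics/s1.png',cv2.resize(c['pixels'][80:300,150:400],None,fx=2.3,fy=2.3))
E
```

```text
t 7.98 tcp [ 491.4 -250.3  252.2] yaw -92.81 z [ 0.0018 -0.0016 -1.    ] w 0.01 g 58.55054497718811 f [ 0.6  0.  -1.3]
[-34.7  -7.8 100.9  -0.   86.7 -31.9]
[27.9 88.4  2.3]
wrist 6597 (492.1, -239.2, 121.9, 36.4, 74.3) [0.26539817 0.27452635 0.28750924]
L 185 [ 0.5531 -0.2628  0.2409]
R 228 [ 0.5563 -0.1841  0.2416]
side 144 (487.4, -238.0, 136.4, 37.2, 75.1) [0.25670513 0.27124369 0.28622938]
L 4 [ 0.5518 -0.2608  0.2393]
R 7 [ 0.5564 -0.1809  0.238 ]
```

View pics/s1.png

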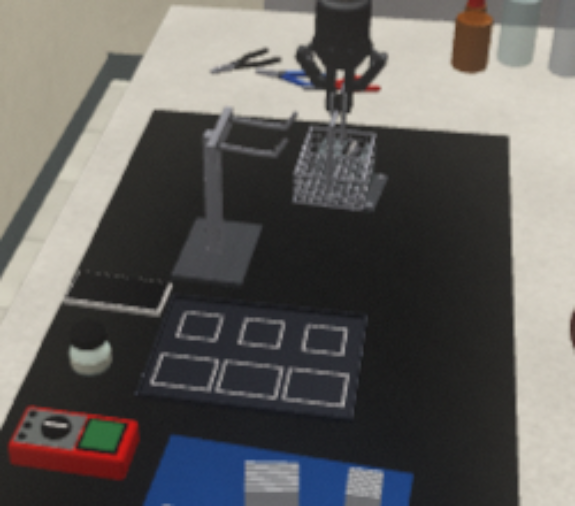

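Emit:
apply_moves:
  commands:
    - [13,0,0,0,0,0,0]
    - [13,10,0,0,0,0,0]
    - [0,20,0,0,0,0,0]
    - [0,20,0,0,0,0,0]
    - [0,20,0,0,0,0,0]
    - [0,15,0,0,0,0,0]
    - [0,6,0,0,0,0,0]
    - [0,0,0,0,0,0,0]
    - [0,0,0,0,0,0,0]

```text
clock: 8.83
ee_pos: [0.5825, -0.2276, 0.2492]
ee_rot: [[0.047, 0.999, -0.002], [0.999, -0.047, 0.001], [0.001, -0.002, -1.0]]
ft_force: [-0.0, -0.1, -2.5]
width: 0.0101
grip_force: 58.6
```

```bash
python3 - <<'E'
from h import *
s=st()
def tool(dw): return (np.array(s['ee_rot']).T@np.array(dw)).round(1)
print(tool(np.array([582,-225,206])-np.array(s['ee_pos'])*1000))
for n in('wrist','side'):
    c=cap(n);p,u,v=pts(c)
    for l,a,b in(('L',-.285,-.245),('R',-.205,-.165)):
        q=p[(p[:,0]>.54)&(p[:,0]<.566)&(p[:,1]>a)&(p[:,1]<b)&(p[:,2]>.236)&(p[:,2]<.25)]
        if len(q): print(n,l,len(q),q.mean(0).round(4))
cv2.imwrite('pics/s2.png',cv2.resize(c['pixels'][80:230,200:340],None,fx=3.5,fy=3.5))
E
```

```text
t 8.83 tcp [ 582.5 -227.6  249.2] yaw -92.7 z [-0.0023  0.0011 -1.    ] w 0.0101 g 58.618422746658325 f [-0.  -0.1 -2.5]
[ 2.6 -0.5 43.2]
wrist R 258 [ 0.5585 -0.1838  0.2408]
side L 4 [ 0.5498 -0.2586  0.2406]
side R 7 [ 0.5552 -0.179   0.2392]
```

View pics/s2.png

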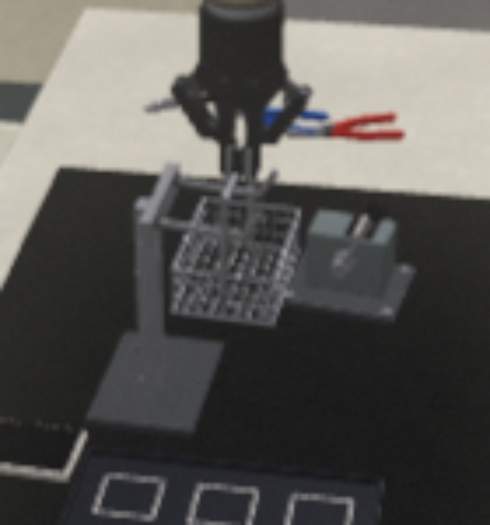

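Lowered position looks right: bar is above both prongs, between tips and cross plate. Lower and release.

Emit:
apply_moves:
  commands:
    - [2,0,10,0,0,0,0]
    - [0,0,12,0,0,0,0]
    - [0,0,10,0,0,0,0]
    - [0,0,6,0,0,0,0]
    - [0,0,3,0,0,0,0]
    - [0,0,1,0,0,0,0]
    - [0,0,1,0,0,0,0]
    - [0,0,0,0,0,0,0]
    - [0,0,0,0,0,0,0]

```text
clock: 9.68
ee_pos: [0.5836, -0.2266, 0.208]
ee_rot: [[0.048, 0.999, 0.001], [0.999, -0.048, -0.001], [-0.0, 0.001, -1.0]]
ft_force: [-0.1, -0.1, -1.6]
width: 0.01
grip_force: 58.6
```

Emit:
apply_moves:
  commands:
    - [0,0,1,0,0,0,0]
    - [0,0,1,0,0,0,0]
    - [0,0,1,0,0,0,0]
    - [0,0,0,0,0,0,0]
    - [0,0,0,0,0,0,0]

```text
clock: 10.1
ee_pos: [0.5835, -0.2265, 0.205]
ee_rot: [[0.048, 0.999, 0.001], [0.999, -0.048, -0.0], [-0.0, 0.001, -1.0]]
ft_force: [-0.1, -0.4, 1.4]
width: 0.0098
grip_force: 59.0
```

Emit:
apply_moves:
  commands:
    - [0,0,0,0,0,0,0.2]
    - [0,0,0,0,0,0,0.45]
    - [0,0,0,0,0,0,0.45]
    - [0,0,0,0,0,0,0.45]
    - [0,0,-10,0,0,0,0.45]
    - [0,0,-20,0,0,0,0.45]
    - [0,0,-30,0,0,0,0.45]
    - [0,0,-30,0,0,0,0.45]
    - [0,0,-30,0,0,0,0.45]
    - [0,0,-20,0,0,0,0.45]

```text
clock: 10.93
ee_pos: [0.5839, -0.2267, 0.3492]
ee_rot: [[0.048, 0.999, 0.005], [0.999, -0.048, -0.002], [-0.002, 0.005, -1.0]]
ft_force: [1.2, 0.1, 0.6]
width: 0.0381
grip_force: 0.0
```

```bash
python3 - <<'E'
from h import *
s=st();print(s['joint_pos'].round(1))
for n in('wrist','side'):
    c=cap(n);p,u,v=pts(c)
    q=p[(p[:,0]>.57)&(p[:,0]<.61)&(p[:,1]>-.25)&(p[:,1]<-.2)&(p[:,2]>.20)&(p[:,2]<.25)]
    print(n,len(q), rect(q) if len(q)>5 else '', np.percentile(q[:,2],[5,50,95]))
    q=p[(p[:,0]>.5)&(p[:,0]<.65)&(p[:,1]>-.33)&(p[:,1]<-.13)&(p[:,2]>.13)&(p[:,2]<.155)]
    print('rim',len(q),rect(q))
cv2.imwrite('pics/s3.png',cv2.resize(c['pixels'][80:230,200:340],None,fx=3.5,fy=3.5))
E
```

```text
t 10.93 tcp [ 583.9 -226.7  349.2] yaw -92.74 z [ 0.0045 -0.0024 -1.    ] w 0.0381 g 0.0 f [1.2 0.1 0.6]
[-28.    0.6  83.8   0.   95.3 -25.3]
wrist 606 (582.6, -224.7, 49.4, 11.2, 86.8) [0.2256928  0.22828282 0.2296914 ]
rim 1246 (582.4, -222.9, 140.6, 100.5, 87.1)
side 28 (579.7, -224.5, 49.5, 10.2, 86.2) [0.22229986 0.22671367 0.23069702]
rim 173 (580.1, -219.3, 150.7, 101.2, 85.8)
```

View pics/s3.png

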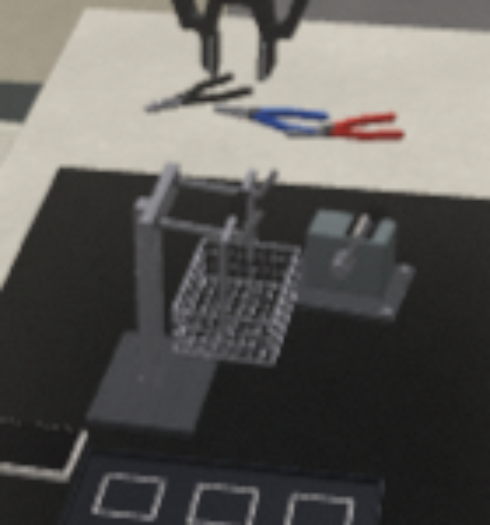

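Emit:
apply_moves:
  commands:
    - [40,-8,0,0,0,0,1]
    - [40,-8,0,0,0,0,1]
    - [40,-8,0,0,0,0,1]
    - [40,-8,0,0,0,0,1]
    - [40,-8,0,0,0,0,1]
    - [40,-8,0,0,0,0,1]
    - [40,-8,0,0,0,0,1]
    - [40,-8,0,0,0,0,1]
    - [40,-8,0,0,0,0,1]
    - [40,-8,0,0,0,0,1]

```text
clock: 11.87
ee_pos: [0.5214, 0.1788, 0.3433]
ee_rot: [[0.048, 0.999, -0.001], [0.999, -0.048, -0.0], [-0.0, -0.001, -1.0]]
ft_force: [0.8, 0.6, -0.3]
width: 0.0858
grip_force: 0.0
```

Emit:
apply_moves:
  commands:
    - [40,-9,0,0,0,0,1]
    - [40,-10,0,0,0,0,1]
    - [0,0,0,0,0,-0.1175,1]
    - [0,0,0,0,0,-0.1175,1]
    - [0,0,0,0,0,-0.1175,1]
    - [0,0,0,0,0,-0.1175,1]
    - [0,0,0,0,0,-0.1175,1]
    - [0,0,0,0,0,-0.1175,1]
    - [0,0,0,0,0,-0.1175,1]
    - [0,0,0,0,0,-0.1175,1]

```text
clock: 12.7
ee_pos: [0.507, 0.2577, 0.343]
ee_rot: [[-0.782, 0.623, -0.002], [0.623, 0.782, -0.001], [0.001, -0.002, -1.0]]
ft_force: [-0.6, 0.6, -0.4]
width: 0.0855
grip_force: 0.0
```

Emit:
apply_moves:
  commands:
    - [0,0,0,0,0,-0.1175,1]
    - [0,0,0,0,0,-0.1175,1]
    - [0,0,0,0,0,-0.1175,1]
    - [0,0,0,0,0,-0.1175,1]
    - [0,0,0,0,0,-0.1175,1]
    - [0,0,0,0,0,-0.1175,1]
    - [0,0,0,0,0,-0.1175,1]
    - [0,0,0,0,0,0,1]
    - [0,0,0,0,0,0,1]

```text
clock: 13.45
ee_pos: [0.5071, 0.2577, 0.3433]
ee_rot: [[-0.99, -0.14, -0.001], [-0.14, 0.99, -0.001], [0.002, -0.0, -1.0]]
ft_force: [1.0, -0.2, -1.2]
width: 0.0849
grip_force: 0.0
```

```bash
cat >> h.py <<'E'
def to(x,y,z,yw=None):
    s=st(); d=np.array(s['ee_rot']).T@(np.array([x,y,z])-np.array(s['ee_pos'])*1000)
    print('  tool move',d.round(1),'rz',None if yw is None else round(-np.radians(yw-yaw(s)),3))
E
python3 - <<'E'
from h import *
to(507.7,256,150,8.2)
for n in ('wrist','top'): print(n);clusters(cap(n),(.33,.68,.2,.45),.02,.08)
E
```

```text
t 13.45 tcp [507.1 257.7 343.3] yaw 8.06 z [-1.4e-03 -5.0e-04 -1.0e+00] w 0.0849 g 0.0 f [ 1.  -0.2 -1.2]
  tool move [ -0.6  -1.7 193.3] rz -0.002
wrist
 n 579 ztop 0.0565 rect top (397.6, 264.2, 40.0, 39.9, 89.1) all (397.6, 264.2, 40.0, 40.0, -0.8)
 n 683 ztop 0.0384 rect top (507.9, 255.8, 64.3, 45.9, 7.8) all (507.9, 255.7, 64.4, 45.8, 8.0)
 n 1260 ztop 0.0379 rect top (506.8, 361.9, 63.9, 46.9, 0.5) all (506.9, 361.9, 64.4, 47.0, 0.6)
 n 799 ztop 0.0555 rect top (602.6, 357.9, 40.7, 40.6, 83.8) all (602.6, 357.9, 41.0, 40.8, -5.6)
top
 n 261 ztop 0.0402 rect top (508.6, 259.1, 63.9, 45.9, 9.2) all (509.3, 259.6, 65.0, 47.8, 7.6)
 n 129 ztop 0.0388 rect top (491.6, 364.5, 44.8, 29.7, -87.5) all (493.5, 365.2, 46.0, 33.4, -87.5)
 n 72 ztop 0.0554 rect top (398.3, 253.0, 37.3, 12.5, 3.8) all (398.2, 253.9, 37.2, 14.3, 0.4)
```

Emit:
apply_moves:
  commands:
    - [-0.6,-1.7,40,0,0,0,1]
    - [0,0,40,0,0,0,1]
    - [0,0,40,0,0,0,1]
    - [0,0,40,0,0,0,1]
    - [0,0,40,0,0,0,1]
    - [0,0,40,0,0,0,1]
    - [0,0,40,0,0,0,1]
    - [0,0,25,0,0,0,1]
    - [0,0,15,0,0,0,1]
    - [0,0,10,0,0,0,1]

```text
clock: 14.38
ee_pos: [0.5063, 0.2555, 0.0111]
ee_rot: [[-0.99, -0.142, -0.005], [-0.142, 0.99, -0.002], [0.005, -0.001, -1.0]]
ft_force: [-0.6, -1.2, -0.0]
width: 0.0853
grip_force: 0.0
```

Emit:
apply_moves:
  commands:
    - [0,0,5,0,0,0,1]
    - [0,0,0,0,0,0,0.5]
    - [0,0,0,0,0,0,0.3]
    - [0,0,0,0,0,0,0.2]
    - [0,0,0,0,0,0,0.2]
    - [0,0,0,0,0,0,0.2]
    - [0,0,0,0,0,0,0.2]
    - [0,0,0,0,0,0,0.2]
  grip_force: 50

```text
clock: 15.05
ee_pos: [0.5099, 0.2568, 0.0114]
ee_rot: [[-0.99, -0.143, 0.003], [-0.143, 0.99, 0.001], [-0.004, 0.001, -1.0]]
ft_force: [-0.0, -0.1, 6.1]
width: 0.0453
grip_force: 53.9
```

Emit:
apply_moves:
  commands:
    - [0,0,-10,0,0,0,0.2]
    - [0,0,-30,0,0,0,0.2]
    - [0,0,-30,0,0,0,0.2]
    - [0,0,-20,0,0,0,0.2]
    - [0,0,-10,0,0,0.075,0.2]
    - [0,0,0,0,0,0.075,0.2]
    - [0,0,0,0,0,0,0.2]

```text
clock: 15.63
ee_pos: [0.5086, 0.2563, 0.1108]
ee_rot: [[-1.0, 0.008, 0.002], [0.008, 1.0, 0.001], [-0.002, 0.001, -1.0]]
ft_force: [-1.3, -0.7, -1.1]
width: 0.045
grip_force: 53.2
```

```bash
python3 - <<'E'
from h import *
to(569,54,100,-0.5)
c=cap('side'); p,u,v=pts(c); q=p[(abs(p[:,0]-.507)<.06)&(abs(p[:,1]-.256)<.06)&(p[:,2]>.06)]; print(np.percentile(q[:,2],[1,5,20]))
E
```

```text
t 15.63 tcp [508.6 256.3 110.8] yaw -0.43 z [ 1.7e-03  6.0e-04 -1.0e+00] w 0.045 g 53.176774978637695 f [-1.3 -0.7 -1.1]
  tool move [ -61.9 -201.9   10.8] rz 0.001
[0.1071024  0.13009522 0.24322123]
```

Emit:
apply_moves:
  commands:
    - [-10.5,-33.5,0,0,0,0,0.2]
    - [-10.5,-33.5,0,0,0,0,0.2]
    - [-10.5,-33.5,0,0,0,0,0.2]
    - [-10.5,-33.5,0,0,0,0,0.2]
    - [-10.5,-33.5,0,0,0,0,0.2]
    - [-10,-33.5,0,0,0,0,0.2]
    - [0,0,30,0,0,0,0.2]
    - [0,0,30,0,0,0,0.2]
    - [0,0,0,0,0,0,0.2]
    - [0,0,0,0,0,0,0.2]

```text
clock: 16.52
ee_pos: [0.5667, 0.0548, 0.0465]
ee_rot: [[-1.0, 0.005, -0.007], [0.005, 1.0, 0.0], [0.007, 0.0, -1.0]]
ft_force: [-0.3, 0.9, -0.6]
width: 0.0453
grip_force: 53.0
```

```bash
python3 - <<'E'
from h import *
to(569.5,54,13,-0.5)
c=cap('side'); p,u,v=pts(c); q=p[(abs(p[:,0]-.569)<.04)&(abs(p[:,1]-.07)<.05)&(p[:,2]>.012)]; print(np.percentile(q[:,2],[1,5,20]))
p=c['pixels'];cv2.imwrite('pics/s4.png',cv2.resize(p[190:290,200:330],None,fx=4,fy=4))
E
```

```text
t 16.52 tcp [566.7  54.8  46.5] yaw -0.31 z [-7.e-03  3.e-04 -1.e+00] w 0.0453 g 53.01756799221039 f [-0.3  0.9 -0.6]
  tool move [-3.  -0.8 33.5] rz 0.003
[0.039883   0.05776007 0.1395346 ]
```

View pics/s4.png

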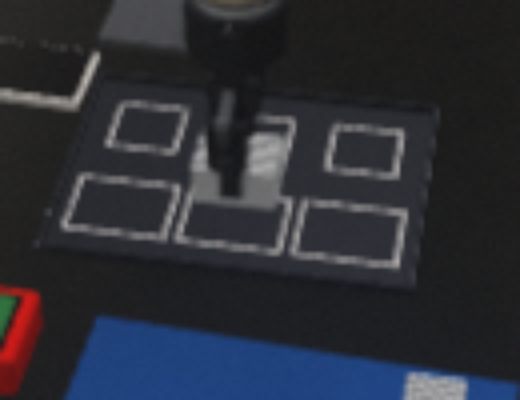

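Emit:
apply_moves:
  commands:
    - [-2,0,15,0,0,0,0.2]
    - [0,0,10,0,0,0,0.2]
    - [0,0,5,0,0,0,0.2]
    - [0,0,3,0,0,0,0.2]
    - [0,0,1,0,0,0,0.2]
    - [0,0,0,0,0,0,0.2]
    - [0,0,0,0,0,0,0.2]

```text
clock: 17.15
ee_pos: [0.5719, 0.0549, 0.0159]
ee_rot: [[-1.0, 0.006, 0.001], [0.006, 1.0, -0.0], [-0.001, -0.0, -1.0]]
ft_force: [0.6, 1.1, -1.7]
width: 0.045
grip_force: 53.1
```

Emit:
apply_moves:
  commands:
    - [0,0,2,0,0,0,0.2]
    - [0,0,1,0,0,0,0.2]
    - [1.5,0,1,0,0,0,0.2]
    - [0,0,0,0,0,0,0.2]
    - [0,0,0,0,0,0,0.2]

```text
clock: 17.57
ee_pos: [0.5701, 0.0548, 0.0115]
ee_rot: [[-1.0, 0.006, 0.0], [0.006, 1.0, -0.0], [-0.0, -0.0, -1.0]]
ft_force: [0.3, 1.7, 0.4]
width: 0.0451
grip_force: 53.1
```

Emit:
apply_moves:
  commands:
    - [0,0,0,0,0,0,0.6]
    - [0,0,0,0,0,0,0.75]
    - [0,0,0,0,0,0,0.75]
    - [0,0,-15,0,0,0,0.8]
    - [0,0,-30,0,0,0,0.8]
    - [0,0,-30,0,0,0,1]
    - [0,40,-15,0,0,0,1]
    - [0,40,0,0,0,0,1]
    - [0,40,0,0,0,0,1]
    - [0,40,0,0,0,0,1]

```text
clock: 18.4
ee_pos: [0.5713, 0.2154, 0.102]
ee_rot: [[-1.0, 0.007, 0.002], [0.007, 1.0, 0.0], [-0.002, 0.0, -1.0]]
ft_force: [1.0, -0.8, -0.0]
width: 0.0856
grip_force: 0.0
```

Emit:
apply_moves:
  commands:
    - [15,40,0,0,0,0,1]
    - [15,40,0,0,0,0,1]
    - [15,40,0,0,0,0,1]
    - [15,28,0,0,0,0,1]
    - [0,0,0,0,0,0,1]
    - [0,0,0,0,0,0,1]

```text
clock: 18.9
ee_pos: [0.5121, 0.3606, 0.1009]
ee_rot: [[-1.0, 0.003, -0.0], [0.003, 1.0, -0.0], [0.0, -0.0, -1.0]]
ft_force: [0.1, -0.2, 0.4]
width: 0.0851
grip_force: 0.0
```

```bash
python3 - <<'E'
from h import *
to(507,362,12,0.6)
c=cap('wrist')
clusters(c,(.33,.68,.2,.45),.02,.08)
print('tray');clusters(c,(.42,.72,-.12,.13),.02,.08)
for n in('top','side'): print(n);clusters(cap(n),(.42,.72,-.12,.13),.02,.08)
E
```

```text
t 18.9 tcp [512.1 360.6 100.9] yaw -0.17 z [-0.e+00 -4.e-04 -1.e+00] w 0.0851 g 0.0 f [ 0.1 -0.2  0.4]
  tool move [ 5.1  1.4 88.9] rz -0.013
 n 6835 ztop 0.0559 rect top (397.7, 264.5, 41.6, 40.2, 89.3) all (397.7, 264.6, 41.6, 40.3, 89.6)
 n 2680 ztop 0.0381 rect top (507.1, 362.2, 64.6, 46.1, 1.0) all (507.1, 362.2, 64.6, 46.1, 1.0)
 n 2065 ztop 0.0558 rect top (602.4, 358.4, 41.9, 40.0, -5.7) all (602.5, 358.4, 42.0, 40.0, -5.7)
tray
top
 n 136 ztop 0.0383 rect top (568.1, 55.2, 61.5, 44.3, -0.6) all (568.6, 55.4, 62.6, 44.5, -0.4)
side
```

Emit:
apply_moves:
  commands:
    - [5,1.4,30,0,0,-0.014,1]
    - [0,0,30,0,0,0,1]
    - [0,0,15,0,0,0,1]
    - [0,0,8,0,0,0,1]
    - [0,0,5,0,0,0,1]
    - [0,0,0,0,0,0,0.7]
    - [0,0,0,0,0,0,0.3]
    - [0,0,0,0,0,0,0.2]
    - [0,0,0,0,0,0,0.2]
    - [0,0,0,0,0,0,0.2]

```text
clock: 19.88
ee_pos: [0.5096, 0.3616, 0.0151]
ee_rot: [[-1.0, -0.008, 0.004], [-0.008, 1.0, 0.002], [-0.004, 0.002, -1.0]]
ft_force: [-0.7, -0.0, 2.6]
width: 0.0452
grip_force: 54.1
```

Emit:
apply_moves:
  commands:
    - [0,0,0,0,0,0,0.2]
    - [0,0,-10,0,0,0,0.2]
    - [0,0,-30,0,0,0,0.2]
    - [0,0,-30,0,0,0.01,0.2]
    - [0,0,-20,0,0,0.01,0.2]
    - [0,0,0,0,0,0,0.2]

```text
clock: 20.38
ee_pos: [0.5108, 0.3623, 0.109]
ee_rot: [[-1.0, 0.012, 0.008], [0.012, 1.0, 0.004], [-0.008, 0.004, -1.0]]
ft_force: [2.0, 1.1, -0.3]
width: 0.045
grip_force: 53.6
```

```bash
python3 - <<'E'
from h import *
to(479,54.3,100,-0.5)
E
```

```text
t 20.38 tcp [510.8 362.3 109. ] yaw -0.7 z [ 0.008   0.0044 -1.    ] w 0.045 g 53.5711544752121 f [ 2.   1.1 -0.3]
  tool move [  28.  -308.4    7.4] rz -0.004
```

Emit:
apply_moves:
  commands:
    - [3.7,-38.5,0,0,0,0,0.2]
    - [3.7,-38.5,0,0,0,0,0.2]
    - [3.7,-38.5,0,0,0,0,0.2]
    - [3.7,-38.5,0,0,0,0,0.2]
    - [3.7,-38.5,0,0,0,0,0.2]
    - [3.7,-38.5,0,0,0,0,0.2]
    - [3.7,-38.5,0,0,0,0,0.2]
    - [3.7,-38.5,20,0,0,0,0.2]
    - [0,0,30,0,0,0,0.2]
    - [0,0,20,0,0,0,0.2]

```text
clock: 21.22
ee_pos: [0.4728, 0.0527, 0.0311]
ee_rot: [[-1.0, 0.016, -0.003], [0.016, 1.0, 0.0], [0.003, 0.0, -1.0]]
ft_force: [-0.6, 0.3, -1.6]
width: 0.0452
grip_force: 53.5
```

Emit:
apply_moves:
  commands:
    - [0,0,10,0,0,0,0.2]
    - [0,0,5,0,0,0,0.2]
    - [0,0,0,0,0,0,0.2]
    - [0,0,0,0,0,0,0.2]

```text
clock: 21.55
ee_pos: [0.4753, 0.0552, 0.0193]
ee_rot: [[-1.0, 0.011, 0.001], [0.011, 1.0, -0.0], [-0.001, -0.0, -1.0]]
ft_force: [-1.0, 0.2, -1.2]
width: 0.0449
grip_force: 53.5
```

```bash
python3 - <<'E'
from h import *
to(481.3,54.3,16,-0.5)
E
```

```text
t 21.55 tcp [475.3  55.2  19.3] yaw -0.65 z [ 5.e-04 -0.e+00 -1.e+00] w 0.0449 g 53.46170783042908 f [-1.   0.2 -1.2]
  tool move [-6.  -0.8  3.3] rz -0.003
```

Release here after the small correction, then on to the tall one at (602.5, 358).

Emit:
apply_moves:
  commands:
    - [-5,-0.8,0,0,0,0,0.2]
    - [0,0,2,0,0,0,0.2]
    - [0,0,1.5,0,0,0,0.2]
    - [0,0,1,0,0,0,0.2]
    - [0,0,0,0,0,0,0.2]
    - [0,0,0,0,0,0,0.6]
    - [0,0,0,0,0,0,0.75]
    - [0,0,0,0,0,0,0.75]
    - [0,0,-15,0,0,0,0.8]
    - [0,0,-30,0,0,0,0.8]

```text
clock: 22.38
ee_pos: [0.4761, 0.0539, 0.0557]
ee_rot: [[-1.0, 0.012, -0.009], [0.012, 1.0, 0.0], [0.009, 0.0, -1.0]]
ft_force: [1.3, 0.2, -0.8]
width: 0.0683
grip_force: 0.0
```

Emit:
apply_moves:
  commands:
    - [0,0,-40,0,0,0,1]
    - [-16,40,-20,0,0,0,1]
    - [-16,38,0,0,0,0,1]
    - [-16,38,0,0,0,0,1]
    - [-16,38,0,0,0,0,1]
    - [-16,38,0,0,0,0,1]
    - [-16,38,0,0,0,0.06,1]
    - [-16,38,0,0,0,0.03,1]
    - [-12,36,0,0,0,0,1]
    - [0,0,0,0,0,0,1]

```text
clock: 23.22
ee_pos: [0.6121, 0.3546, 0.1157]
ee_rot: [[-0.995, 0.098, 0.001], [0.098, 0.995, 0.002], [-0.0, 0.002, -1.0]]
ft_force: [-1.2, -1.0, 0.7]
width: 0.0854
grip_force: 0.0
```

```bash
python3 - <<'E'
from h import *
to(602.5,358.2,22,-5.7)
c=cap('wrist')
clusters(c,(.33,.68,.2,.45),.02,.08)
for n in('top','side'): print(n);clusters(cap(n),(.42,.72,-.12,.13),.02,.08)
E
```

```text
t 23.22 tcp [612.1 354.6 115.7] yaw -5.63 z [ 6.0e-04  2.3e-03 -1.0e+00] w 0.0854 g 0.0 f [-1.2 -1.   0.7]
  tool move [10.   2.5 93.7] rz 0.001
 n 714 ztop 0.0561 rect top (601.7, 345.4, 41.0, 14.2, -5.7) all (601.7, 345.4, 41.0, 14.2, -5.7)
 n 1261 ztop 0.0559 rect top (604.0, 367.9, 40.6, 20.8, -5.3) all (603.8, 367.7, 40.8, 21.2, -5.6)
top
 n 142 ztop 0.0389 rect top (568.3, 55.5, 61.0, 44.2, -0.0) all (568.7, 55.3, 62.4, 44.3, -0.4)
 n 170 ztop 0.0417 rect top (478.9, 56.2, 59.8, 44.4, -0.9) all (479.3, 56.5, 60.6, 44.8, -0.9)
side
 n 296 ztop 0.0376 rect top (566.9, 56.0, 64.0, 53.3, 0.9) all (566.6, 56.1, 64.2, 54.2, -0.1)
 n 291 ztop 0.0378 rect top (476.2, 56.9, 63.0, 53.8, 1.0) all (475.9, 56.8, 63.5, 53.8, 1.0)
```

Emit:
apply_moves:
  commands:
    - [10,2.5,0,0,0,0,1]
    - [0,0,30,0,0,0,1]
    - [0,0,30,0,0,0,1]
    - [0,0,20,0,0,0,1]
    - [0,0,10,0,0,0,1]
    - [0,0,3,0,0,0,0.7]
    - [0,0,0,0,0,0,0.3]
    - [0,0,0,0,0,0,0.2]
    - [0,0,0,0,0,0,0.2]
    - [0,0,0,0,0,0,0.2]

```text
clock: 24.2
ee_pos: [0.603, 0.3534, 0.0268]
ee_rot: [[-0.995, 0.102, 0.004], [0.102, 0.995, 0.002], [-0.004, 0.002, -1.0]]
ft_force: [-0.2, 0.3, 3.0]
width: 0.0389
grip_force: 51.7
```

Emit:
apply_moves:
  commands:
    - [0,0,0,0,0,0,0.2]
    - [0,0,0,0,0,0,0.2]
    - [0,0,-10,0,0,0,0.2]
    - [0,0,-30,0,0,0,0.2]
    - [0,0,-30,0,0,0,0.2]
    - [0,0,-30,0,0,-0.045,0.2]
    - [0,0,0,0,0,-0.045,0.2]
    - [0,0,0,0,0,0,0.2]

```text
clock: 24.87
ee_pos: [0.6027, 0.3533, 0.1277]
ee_rot: [[-1.0, 0.012, 0.005], [0.012, 1.0, 0.002], [-0.005, 0.002, -1.0]]
ft_force: [-0.2, -0.6, -2.2]
width: 0.0392
grip_force: 51.5
```

```bash
python3 - <<'E'
from h import *
to(569,-46.5,120,-0.5)
E
```

```text
t 24.87 tcp [602.7 353.3 127.7] yaw -0.66 z [ 0.005   0.0021 -1.    ] w 0.0392 g 51.45505607128143 f [-0.2 -0.6 -2.2]
  tool move [  29.2 -400.1    6.7] rz -0.003
```

Emit:
apply_moves:
  commands:
    - [2.9,-40,0,0,0,0,0.2]
    - [2.9,-40,0,0,0,0,0.2]
    - [2.9,-40,0,0,0,0,0.2]
    - [2.9,-40,0,0,0,0,0.2]
    - [2.9,-40,0,0,0,0,0.2]
    - [2.9,-40,0,0,0,0,0.2]
    - [2.9,-40,0,0,0,0,0.2]
    - [2.9,-40,0,0,0,0,0.2]
    - [2.9,-40,0,0,0,0,0.2]
    - [2.9,-40,0,0,0,0,0.2]

```text
clock: 25.7
ee_pos: [0.5653, -0.0485, 0.1221]
ee_rot: [[-1.0, 0.013, -0.003], [0.013, 1.0, 0.001], [0.003, 0.001, -1.0]]
ft_force: [1.1, -0.3, -1.0]
width: 0.0392
grip_force: 51.5
```

Emit:
apply_moves:
  commands:
    - [0,0,30,0,0,0,0.2]
    - [0,0,30,0,0,0,0.2]
    - [0,0,20,0,0,0,0.2]
    - [0,0,10,0,0,0,0.2]
    - [0,0,0,0,0,0,0.2]
    - [0,0,0,0,0,0,0.2]

```text
clock: 26.2
ee_pos: [0.5666, -0.0467, 0.0332]
ee_rot: [[-1.0, 0.012, -0.002], [0.012, 1.0, 0.0], [0.002, 0.0, -1.0]]
ft_force: [0.7, -0.2, -1.4]
width: 0.0392
grip_force: 51.6
```

```bash
python3 - <<'E'
from h import *
to(569,-46.5,27.5,-0.5)
E
```

```text
t 26.2 tcp [566.6 -46.7  33.2] yaw -0.71 z [-2.e-03  4.e-04 -1.e+00] w 0.0392 g 51.595450043678284 f [ 0.7 -0.2 -1.4]
  tool move [-2.4  0.2  5.7] rz -0.004
```

Emit:
apply_moves:
  commands:
    - [-2,0,3,0,0,0,0.2]
    - [0,0,2,0,0,0,0.2]
    - [0,0,1,0,0,0,0.2]
    - [0,0,0,0,0,0,0.2]
    - [0,0,0,0,0,0,0.6]
    - [0,0,0,0,0,0,0.75]
    - [0,0,0,0,0,0,0.75]
    - [0,0,-15,0,0,0,0.8]
    - [0,0,-30,0,0,0,0.8]
    - [0,0,-40,0,0,0,1]

```text
clock: 27.03
ee_pos: [0.5666, -0.0465, 0.1102]
ee_rot: [[-1.0, 0.012, -0.007], [0.012, 1.0, 0.002], [0.007, 0.001, -1.0]]
ft_force: [0.9, -0.3, 0.0]
width: 0.0785
grip_force: 0.0
```

Emit:
apply_moves:
  commands:
    - [0,0,-30,0,0,0,1]
    - [19,34.5,0,0,0,0,1]
    - [19,34.5,0,0,0,0,1]
    - [19,34.5,0,0,0,0,1]
    - [19,34.5,0,0,0,0,1]
    - [19,34.5,0,0,0,0,1]
    - [19,34.5,0,0,0,0,1]
    - [19,34.5,0,0,0,0,1]
    - [19,34.5,0,0,0,0,1]
    - [19,34.5,0,0,0,0,1]

```text
clock: 27.87
ee_pos: [0.4011, 0.2671, 0.1434]
ee_rot: [[-1.0, 0.013, 0.001], [0.013, 1.0, 0.001], [-0.001, 0.001, -1.0]]
ft_force: [0.1, 0.2, -0.2]
width: 0.0852
grip_force: 0.0
```

```bash
python3 - <<'E'
from h import *
to(397.7,264.4,24,-0.8)
print('wrist');clusters(cap('wrist'),(.33,.68,.2,.45),.02,.08)
for n in('top','side'): c=cap(n);print(n);clusters(c,(.42,.72,-.12,.13),.02,.08);print('mat');clusters(c,(.33,.66,.2,.45),.02,.08)
E
```

```text
t 27.87 tcp [401.1 267.1 143.4] yaw -0.72 z [ 1.3e-03  6.0e-04 -1.0e+00] w 0.0852 g 0.0 f [ 0.1  0.2 -0.2]
  tool move [  3.6  -2.8 119.4] rz 0.001
wrist
 n 800 ztop 0.0561 rect top (397.5, 254.5, 41.0, 20.4, -0.8) all (397.5, 254.5, 41.0, 20.4, -0.8)
 n 635 ztop 0.056 rect top (397.8, 277.0, 40.4, 14.6, -0.2) all (397.7, 277.0, 40.7, 14.6, -0.4)
top
 n 140 ztop 0.0389 rect top (566.2, 58.5, 57.9, 38.1, -0.3) all (568.7, 55.5, 62.6, 44.4, 0.1)
 n 99 ztop 0.0586 rect top (570.7, -46.5, 38.9, 37.8, -1.3) all (570.3, -46.7, 39.6, 38.3, -1.3)
 n 171 ztop 0.0402 rect top (478.9, 56.4, 60.0, 44.4, -1.0) all (479.4, 56.4, 60.9, 44.5, -1.2)
mat
side
 n 213 ztop 0.0555 rect top (566.6, -46.4, 50.0, 38.6, 88.9) all (566.6, -45.5, 51.8, 38.7, 88.9)
 n 293 ztop 0.0376 rect top (566.6, 55.2, 64.6, 54.5, -4.2) all (566.6, 55.4, 64.7, 54.9, -3.4)
 n 292 ztop 0.0378 rect top (476.2, 55.3, 63.5, 55.0, 3.4) all (476.3, 55.6, 64.0, 56.0, 0.4)
mat
 n 303 ztop 0.0557 rect top (396.1, 266.9, 45.7, 40.0, -88.1) all (396.2, 266.6, 46.4, 39.9, 89.1)
```

Emit:
apply_moves:
  commands:
    - [3.6,-2.8,30,0,0,0,1]
    - [0,0,30,0,0,0,1]
    - [0,0,30,0,0,0,1]
    - [0,0,18,0,0,0,1]
    - [0,0,9,0,0,0,1]
    - [0,0,0,0,0,0,0.7]
    - [0,0,0,0,0,0,0.3]
    - [0,0,0,0,0,0,0.2]
    - [0,0,0,0,0,0,0.2]
    - [0,0,0,0,0,0,0.2]

```text
clock: 28.85
ee_pos: [0.4004, 0.2635, 0.028]
ee_rot: [[-1.0, 0.012, 0.004], [0.012, 1.0, 0.002], [-0.004, 0.002, -1.0]]
ft_force: [0.6, -0.1, 3.7]
width: 0.0391
grip_force: 51.7
```

Emit:
apply_moves:
  commands:
    - [0,0,0,0,0,0,0.2]
    - [0,0,0,0,0,0,0.2]
    - [0,0,-10,0,0,0,0.2]
    - [0,0,-30,0,0,0,0.2]
    - [0,0,-30,0,0,0,0.2]
    - [0,0,-30,0,0,0,0.2]
    - [0,0,0,0,0,0,0.2]
    - [0,0,0,0,0,0,0.2]

```text
clock: 29.52
ee_pos: [0.3997, 0.2634, 0.1285]
ee_rot: [[-1.0, 0.012, 0.004], [0.012, 1.0, 0.002], [-0.004, 0.002, -1.0]]
ft_force: [-0.7, -1.0, -1.6]
width: 0.0396
grip_force: 51.4
```

```bash
python3 - <<'E'
from h import *
to(478.5,-46,120,-0.5)
E
```

```text
t 29.52 tcp [399.7 263.4 128.5] yaw -0.69 z [ 0.0044  0.002  -1.    ] w 0.0396 g 51.37242257595062 f [-0.7 -1.  -1.6]
  tool move [ -82.5 -308.5    8.2] rz -0.003
```

Emit:
apply_moves:
  commands:
    - [-10.5,-38.5,0,0,0,0,0.2]
    - [-10.5,-38.5,0,0,0,0,0.2]
    - [-10.5,-38.5,0,0,0,0,0.2]
    - [-10.5,-38.5,0,0,0,0,0.2]
    - [-10.5,-38.5,0,0,0,0,0.2]
    - [-10.5,-38.5,0,0,0,0,0.2]
    - [-10.5,-38.5,0,0,0,0,0.2]
    - [-10.5,-38.5,0,0,0,0,0.2]
    - [0,0,0,0,0,0,0.2]

```text
clock: 30.27
ee_pos: [0.4786, -0.0516, 0.1245]
ee_rot: [[-1.0, 0.019, -0.002], [0.019, 1.0, -0.002], [0.002, -0.002, -1.0]]
ft_force: [0.0, 0.3, -0.6]
width: 0.039
grip_force: 51.4
```

Emit:
apply_moves:
  commands:
    - [0,0,30,0,0,0,0.2]
    - [0,0,30,0,0,0,0.2]
    - [0,0,20,0,0,0,0.2]
    - [0,0,10,0,0,0,0.2]
    - [0,0,0,0,0,0,0.2]
    - [0,0,0,0,0,0,0.2]

```text
clock: 30.77
ee_pos: [0.478, -0.0457, 0.0352]
ee_rot: [[-1.0, 0.012, -0.002], [0.012, 1.0, 0.001], [0.002, 0.001, -1.0]]
ft_force: [-0.0, 0.2, -0.2]
width: 0.0391
grip_force: 51.5
```

```bash
python3 - <<'E'
from h import *
to(480,-46,28.5,-0.5)
E
```

```text
t 30.77 tcp [478.  -45.7  35.2] yaw -0.68 z [-2.1e-03  6.0e-04 -1.0e+00] w 0.0391 g 51.48979425430298 f [-0.   0.2 -0.2]
  tool move [-2.  -0.3  6.6] rz -0.003
```

Emit:
apply_moves:
  commands:
    - [-2,0,3,0,0,0,0.2]
    - [0,0,2.5,0,0,0,0.2]
    - [0,0,1.5,0,0,0,0.2]
    - [0,0,0,0,0,0,0.2]
    - [0,0,0,0,0,0,0.6]
    - [0,0,0,0,0,0,0.75]
    - [0,0,0,0,0,0,0.75]
    - [0,0,-15,0,0,0,0.8]
    - [0,0,-30,0,0,0,0.8]
    - [0,0,-40,0,0,0,1]

```text
clock: 31.6
ee_pos: [0.478, -0.0456, 0.1116]
ee_rot: [[-1.0, 0.012, -0.007], [0.012, 1.0, 0.002], [0.007, 0.002, -1.0]]
ft_force: [0.4, -0.0, 0.4]
width: 0.0784
grip_force: 0.0
```

Emit:
apply_moves:
  commands:
    - [10,0,-40,0,0,0,1]
    - [10,0,-40,0,0,0,1]
    - [10,0,-40,0,0,0,1]
    - [10,0,-40,0,0,0,1]
    - [10,0,-40,0,0,0,1]
    - [0,0,-20,0,0,0,1]
    - [0,0,0,0,0,0,1]
    - [0,0,0,0,0,0,1]

```text
clock: 32.27
ee_pos: [0.4312, -0.0458, 0.3358]
ee_rot: [[-1.0, 0.012, 0.004], [0.012, 1.0, -0.001], [-0.004, -0.001, -1.0]]
ft_force: [-0.4, -0.8, 0.1]
width: 0.0854
grip_force: 0.0
```

```bash
python3 - <<'E'
from h import *
st()
c=cap('wrist');print('wrist');clusters(c,(.42,.72,-.12,.13),.02,.08);cv2.imwrite('pics/w4.png',c['pixels'])
for n in('top','side'): c=cap(n);print(n);clusters(c,(.42,.72,-.12,.13),.02,.08);print('mat');clusters(c,(.33,.66,.2,.45),.02,.08)
E
```

```text
t 32.27 tcp [431.2 -45.8 335.8] yaw -0.71 z [ 0.0039 -0.0011 -1.    ] w 0.0854 g 0.0 f [-0.4 -0.8  0.1]
wrist
 n 1181 ztop 0.038 rect top (477.9, 51.6, 64.5, 46.3, -0.9) all (477.9, 51.6, 64.5, 46.3, -0.9)
 n 379 ztop 0.0562 rect top (477.7, -48.2, 39.5, 39.1, 88.9) all (477.6, -48.3, 39.8, 39.7, 89.4)
 n 994 ztop 0.0379 rect top (568.3, 52.4, 64.8, 46.1, -0.2) all (568.2, 52.4, 65.0, 46.4, -0.5)
 n 357 ztop 0.056 rect top (569.3, -49.3, 40.3, 39.3, -0.7) all (569.1, -49.4, 40.6, 39.8, -0.6)
top
 n 138 ztop 0.0381 rect top (568.0, 58.4, 61.1, 38.0, -0.5) all (568.9, 55.4, 62.9, 44.6, -0.7)
 n 100 ztop 0.0594 rect top (570.7, -46.4, 38.5, 37.8, -1.6) all (570.3, -46.5, 39.4, 38.4, -0.5)
 n 139 ztop 0.0414 rect top (479.0, 59.5, 60.0, 37.8, -0.8) all (479.5, 59.7, 60.9, 38.0, -1.5)
mat
side
 n 206 ztop 0.0555 rect top (567.4, -45.8, 47.6, 39.3, 87.3) all (567.1, -46.0, 49.6, 40.0, 87.5)
 n 204 ztop 0.0553 rect top (476.3, -44.3, 50.5, 39.5, -89.9) all (476.6, -46.2, 54.4, 40.5, 89.7)
 n 293 ztop 0.038 rect top (566.9, 57.1, 63.8, 53.4, -1.1) all (566.9, 55.6, 65.2, 55.8, -2.4)
 n 296 ztop 0.0378 rect top (476.3, 56.3, 63.4, 52.5, 1.9) all (476.4, 54.8, 64.5, 54.1, -1.8)
mat
```

View pics/w4.png

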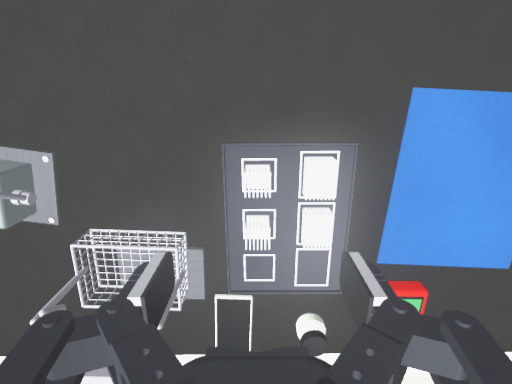

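Emit:
apply_moves:
  commands:
    - [1,-38.7,0,0,0,0,0]
    - [1,-38.7,0,0,0,0,0]
    - [1,-38.7,0,0,0,0,0]
    - [1,-38.7,0,0,0,0,0]
    - [1,-38.7,0,0,0,0,0]
    - [0,-38.7,0,0,0,0,0]
    - [0,-38.7,0,0,0,0,0]
    - [0,-38.7,0,0,0,0,0]
    - [0,-38.7,0,0,0,0,0]
    - [0,0,0,0,0,0,0]

```text
clock: 33.25
ee_pos: [0.4198, -0.3986, 0.3293]
ee_rot: [[-1.0, 0.018, -0.005], [0.018, 1.0, 0.003], [0.005, 0.003, -1.0]]
ft_force: [-0.7, 1.2, -0.3]
width: 0.0002
grip_force: 0.0
```

Emit:
apply_moves:
  commands:
    - [0,0,0,0,0,0.067,0]
    - [0,0,0,0,0,0.067,0]
    - [0,0,20,0,0,0,0]
    - [0,0,0,0,0,0,0]
    - [0,0,0,0,0,0,0]

```text
clock: 33.67
ee_pos: [0.4207, -0.3927, 0.3105]
ee_rot: [[-0.989, 0.145, -0.004], [0.145, 0.989, 0.005], [0.005, 0.004, -1.0]]
ft_force: [0.7, 0.3, 0.2]
width: -0.0001
grip_force: 0.0
```

```bash
python3 - <<'E'
from h import *
to(422.1,-393.9,112,-8.4)
p,u,v=pts(cap('wrist')); p*=1000
def sel(b): return p[np.all([(p[:,i]>b[2*i])&(p[:,i]<b[2*i+1]) for i in range(3)],0)]/1000
q=sel((430,550,-420,-370,118,150)); print(len(q), rect(q) if len(q)>5 else'')
q=sel((430,560,-490,-405,72,84)); print(len(q), rect(q) if len(q)>5 else'')
c=cap('top');print('top');clusters(c,(.42,.72,-.12,.13),.02,.08)
E
```

```text
t 33.67 tcp [ 420.7 -392.7  310.5] yaw -8.36 z [-0.0039  0.0047 -1.    ] w -0.0001 g 0.0 f [0.7 0.3 0.2]
  tool move [ -2.5  -1.8 198.5] rz 0.001
262 (460.5, -400.1, 20.4, 19.4, 79.2)
2370 (489.1, -451.4, 89.2, 55.8, -9.0)
top
 n 139 ztop 0.0387 rect top (568.1, 58.5, 61.5, 37.9, -0.1) all (568.7, 55.4, 62.7, 44.5, -0.5)
 n 99 ztop 0.0584 rect top (570.5, -46.5, 38.9, 37.9, -1.4) all (569.9, -46.6, 39.9, 38.3, -1.1)
 n 168 ztop 0.0412 rect top (478.9, 56.3, 59.8, 44.3, -1.0) all (479.1, 56.4, 60.2, 44.6, -1.0)
 n 96 ztop 0.0588 rect top (480.0, -44.1, 37.5, 37.4, -1.5) all (479.2, -44.2, 39.2, 38.1, -0.8)
```

Emit:
apply_moves:
  commands:
    - [0,-2,38,0,0,0,0]
    - [0,0,38,0,0,0,0]
    - [0,0,38,0,0,0,0]
    - [0,0,38,0,0,0,0]
    - [0,0,30,0,0,0,0]
    - [0,0,15,0,0,0,0]
    - [0,0,0,0,0,0,0]
    - [0,0,0,0,0,0,0]

```text
clock: 34.43
ee_pos: [0.4212, -0.3957, 0.1169]
ee_rot: [[-0.989, 0.146, -0.001], [0.146, 0.989, 0.001], [0.001, 0.001, -1.0]]
ft_force: [-0.4, -0.3, 0.6]
width: 0.0002
grip_force: 0.0
```

Emit:
apply_moves:
  commands:
    - [-10,0,0,0,0,0,0]
    - [-10,0,0,0,0,0,0]
    - [-10,0,0,0,0,0,0]
    - [-10,0,0,0,0,0,0]
    - [-10,0,0,0,0,0,0]
    - [-10,0,0,0,0,0,0]
    - [-10,0,0,0,0,0,0]
    - [-6,0,0,0,0,0,0]
    - [0,0,0,0,0,0,0]
    - [0,0,0,0,0,0,0]

```text
clock: 35.27
ee_pos: [0.4965, -0.4069, 0.1167]
ee_rot: [[-0.989, 0.145, -0.001], [0.145, 0.989, 0.0], [0.001, 0.0, -1.0]]
ft_force: [-4.5, 0.3, 3.8]
width: 0.0
grip_force: 2.4
```

```bash
python3 - <<'E'
from h import *
s=st(); d=np.array(s['ee_pos'])*1000-[496.3,-404.8,0]; a=np.radians(-8.4); print('local',d[0]*np.cos(a)+d[1]*np.sin(a),-d[0]*np.sin(a)+d[1]*np.cos(a))
E
```

```text
t 35.27 tcp [ 496.5 -406.9  116.7] yaw -8.36 z [-6.e-04  2.e-04 -1.e+00] w 0.0 g 2.424475997686386 f [-4.5  0.3  3.8]
local 0.5103310414642512 -2.028408461204922
```

Pushing the lever (about 5 N). Push on in small steps to the stop.

Emit:
apply_moves:
  commands:
    - [-4,0,0,0,0,0,0]
    - [-4,0,0,0,0,0,0]
    - [-3,0,0,0,0,0,0]
    - [0,0,0,0,0,0,0]
    - [0,0,0,0,0,0,0]

```text
clock: 35.68
ee_pos: [0.5057, -0.4082, 0.1154]
ee_rot: [[-0.989, 0.146, -0.003], [0.146, 0.989, 0.001], [0.003, 0.001, -1.0]]
ft_force: [-6.4, -1.3, -0.4]
width: 0.0002
grip_force: 3.0
```

Emit:
apply_moves:
  commands:
    - [-2,0,0,0,0,0,0]
    - [-1,0,0,0,0,0,0]
    - [0,0,0,0,0,0,0]
    - [0,0,0,0,0,0,0]

```text
clock: 36.02
ee_pos: [0.5081, -0.4085, 0.1148]
ee_rot: [[-0.989, 0.146, -0.004], [0.146, 0.989, 0.002], [0.004, 0.001, -1.0]]
ft_force: [-7.3, -1.4, -1.8]
width: 0.0
grip_force: 3.2
```

```bash
python3 - <<'E'
from h import *
st(); c=cap('side'); cv2.imwrite('pics/s5.png',cv2.resize(c['pixels'][100:200,240:370],None,fx=4.5,fy=4.5))
E
```

```text
t 36.02 tcp [ 508.1 -408.5  114.8] yaw -8.41 z [-0.0042  0.0017 -1.    ] w 0.0 g 3.217485174536705 f [-7.3 -1.4 -1.8]
```

View pics/s5.png

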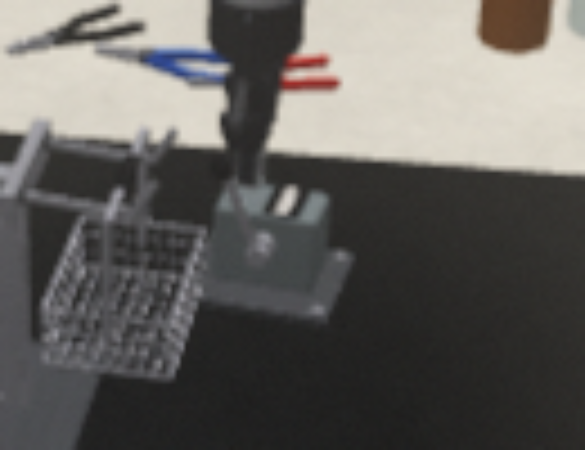

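Emit:
apply_moves:
  commands:
    - [-2,0,0,0,0,0,0]
    - [-1,0,0,0,0,0,0]
    - [0,0,0,0,0,0,0]
    - [0,0,0,0,0,0,0]

```text
clock: 36.4
ee_pos: [0.5105, -0.4089, 0.1142]
ee_rot: [[-0.989, 0.146, -0.005], [0.146, 0.989, 0.002], [0.006, 0.001, -1.0]]
ft_force: [-6.4, -1.4, -2.2]
width: 0.0003
grip_force: 3.5
```

Emit:
apply_moves:
  commands:
    - [-2,0,0,0,0,0,0]
    - [-1,0,0,0,0,0,0]
    - [0,0,0,0,0,0,0]
    - [0,0,0,0,0,0,0]

```text
clock: 36.73
ee_pos: [0.5123, -0.4091, 0.1137]
ee_rot: [[-0.989, 0.146, -0.008], [0.146, 0.989, 0.003], [0.009, 0.002, -1.0]]
ft_force: [-10.1, -1.0, -2.0]
width: -0.0
grip_force: 5.2
```

Force begins to climb past 6 N; a little more to be sure of the stop.

Emit:
apply_moves:
  commands:
    - [-2,0,0,0,0,0,0]
    - [-1,0,0,0,0,0,0]
    - [0,0,0,0,0,0,0]
    - [0,0,0,0,0,0,0]

```text
clock: 37.07
ee_pos: [0.5128, -0.4092, 0.1135]
ee_rot: [[-0.989, 0.147, -0.015], [0.147, 0.989, 0.005], [0.015, 0.003, -1.0]]
ft_force: [-18.9, 1.1, 1.7]
width: 0.0
grip_force: 9.7
```

```bash
python3 - <<'E'
from h import *
st()
for n in('side','wrist'):
    p,u,v=pts(cap(n)); p=p-[.4963,-.4048,.05]; a=np.radians(-8.4)
    x=p[:,0]*np.cos(a)+p[:,1]*np.sin(a); y=-p[:,0]*np.sin(a)+p[:,1]*np.cos(a); z=p[:,2]
    m=(abs(y)<.008)&(z>.03)&(z<.1)&(x>.005)&(x<.06); print(n,m.sum())
    m2=m&(z<.066)
    if m2.sum(): print('rod angle',np.degrees(np.arctan2(np.median(x[m2]),np.median(z[m2]))),'xmax',x[m].max(), 'knob?',np.percentile(x[m&(z>.07)],[50,95]))
E
```

```text
t 37.07 tcp [ 512.8 -409.2  113.5] yaw -8.43 z [-0.0148  0.0051 -0.9999] w 0.0 g 9.671128140762448 f [-18.9   1.1   1.7]
side 61
rod angle 20.94539660531861 xmax 0.043410403266726 knob? [0.02451225 0.0424309 ]
wrist 1222
rod angle 21.127348670809845 xmax 0.04443462279199976 knob? [0.00564781 0.00994229]
```

Emit:
apply_moves:
  commands:
    - [12,0,0,0,0,0,0]
    - [12,0,0,0,0,0,0]
    - [12,0,0,0,0,0,0]
    - [12,0,0,0,0,0,0]
    - [12,0,0,0,0,0,0]
    - [12,0,0,0,0,0,0]
    - [12,0,0,0,0,0,0]
    - [16,0,0,0,0,0,0]
    - [16,0,0,0,0,0,0]
    - [0,0,0,0,0,0,0]

```text
clock: 38.0
ee_pos: [0.403, -0.3933, 0.1173]
ee_rot: [[-0.989, 0.147, 0.001], [0.147, 0.989, -0.001], [-0.001, -0.001, -1.0]]
ft_force: [0.9, -0.4, 0.2]
width: -0.0002
grip_force: 0.0
```

Emit:
apply_moves:
  commands:
    - [0,0,-35,0,0,0,0]
    - [0,0,-40,0,0,0,0]
    - [0,0,-40,0,0,0,0]
    - [0,0,-40,0,0,0,0]
    - [0,0,-40,0,0,0,0]
    - [0,0,-25,0,0,0,0]
    - [0,0,0,0,0,0,0]
    - [0,0,0,0,0,0,0]
    - [0,0,0,0,0,0,0]

```text
clock: 38.75
ee_pos: [0.4047, -0.3931, 0.3362]
ee_rot: [[-0.989, 0.145, 0.0], [0.145, 0.989, 0.0], [-0.0, 0.0, -1.0]]
ft_force: [-0.6, -0.7, -1.0]
width: -0.0
grip_force: 0.0
```

```bash
python3 - <<'E'
from h import *
st()
w=cap('wrist');p,u,v=pts(w)
def sel(b): return p[np.all([(p[:,i]>b[2*i]/1e3)&(p[:,i]<b[2*i+1]/1e3) for i in range(3)],0)]
q=sel((430,550,-420,-370,118,150)); print('knob',len(q), rect(q) if len(q)>5 else'')
q=sel((570,610,-250,-200,205,250)); print('sleeve',len(q), rect(q) if len(q)>5 else'',np.percentile(q[:,2],[50,95]) if len(q) else '')
for n in('top','side'): c=cap(n);print(n);clusters(c,(.42,.72,-.12,.13),.02,.08);print('mat');clusters(c,(.33,.66,.2,.45),.02,.08)
cv2.imwrite('pics/end.png',cv2.resize(c['pixels'][80:384,100:420],None,fx=1.9,fy=1.9))
E
```

```text
t 38.75 tcp [ 404.7 -393.1  336.2] yaw -8.36 z [ 5.e-04  4.e-04 -1.e+00] w -0.0 g 0.0 f [-0.6 -0.7 -1. ]
knob 225 (460.8, -400.1, 20.3, 20.2, -66.7)
sleeve 565 (580.5, -225.1, 49.8, 11.9, 89.2) [0.22723599 0.22954253]
top
 n 138 ztop 0.0384 rect top (568.0, 58.4, 60.5, 37.9, -0.4) all (568.8, 55.4, 62.2, 44.3, -0.8)
 n 98 ztop 0.0592 rect top (570.6, -46.5, 38.5, 37.8, -1.5) all (570.3, -46.5, 40.0, 38.3, -0.7)
 n 176 ztop 0.0418 rect top (478.8, 56.2, 59.8, 44.4, -0.8) all (479.0, 56.4, 60.0, 44.9, -1.2)
 n 98 ztop 0.0604 rect top (479.9, -44.1, 37.5, 37.4, -1.3) all (479.4, -44.3, 39.8, 38.2, -0.7)
mat
side
 n 208 ztop 0.0554 rect top (566.8, -45.1, 50.9, 39.6, -89.2) all (566.8, -45.1, 50.9, 39.6, -89.2)
 n 209 ztop 0.055 rect top (476.3, -43.8, 47.2, 39.4, 89.2) all (476.1, -43.6, 47.6, 39.7, 89.2)
 n 294 ztop 0.0378 rect top (566.6, 56.4, 64.5, 54.6, -1.8) all (566.6, 55.9, 64.7, 54.8, -0.6)
 n 294 ztop 0.0377 rect top (476.3, 55.7, 64.5, 52.9, -2.6) all (476.1, 54.1, 63.6, 56.8, -0.4)
mat
```

View pics/end.png

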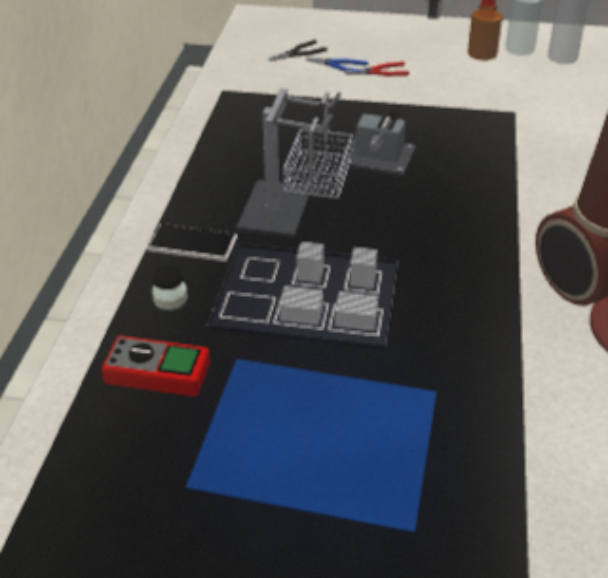

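The final picture shows all four sinks in their outlines, the basket hanging on both prongs and the knob back at its rest position. The mat is empty.

```bash
python3 -c "
from bench import env
print(env.sign_off())"
```

```text
the job is handed in; nothing more can be done
None
```

The job is handed in: two wide and two tall heat sinks are laid out in their rows, the lever was pushed to its stop and is back at rest, and the basket hangs on both prongs; the last images confirmed the end state, but sign-off returned no verdict.

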